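# Put the coasters away and set the canisters on the chest

### The arm

A 6-joint arm with a two-finger parallel gripper is mounted at the origin on the work surface. World frame = base frame: x ahead of the robot, y to its left, z up, the work surface at z = 0. Lengths are in mm, angles in rad, forces in N, time in s.
With the tool pointing down it reaches from about 400 to 825 mm from the base axis. Payload 7 kg.
Tool frame: the origin (TCP) lies at the very end of the fingers, on their centre line; the grasp point (between the pads) lies r.tcp_to_grasp behind it (r.tcp_to_grasp is the distance from the TCP to the grasp point, in mm); z points along the fingers, y is the line along which they close (so a half turn about z gives the same grasp; the last joint's range is limited). The gripper opens to 85 mm and grips with 20 to 120 N. Pads are 22 mm wide; open, the fingers measure 114 mm over their backs; the gripper's body (76 mm by 85 mm) begins 54 mm behind the grasp point. The pads swing forward as they close: fully open they stand 13 mm farther back than shut.
Start: joints at [1.408, 0.359, 0.012, 0, -1.224, -0.288], TCP at [294.093, 607.54, 231.302] pointing down, gripper open.
Joint ranges: [-3.07, 3.07], [-1.43, 2.12], [-1.02, 1.25], [-3.03, 1.67], [-3.05, -0], [-3.03, 3.03]. Speed limits (rad/s): [2.39, 2.39, 3.01, 3.14, 3.14, 3.14].

### API

Orientations are given as a 3x3 rotation matrix whose columns are the frame's x, y, z axes.
In Python, from cell import r gives the robot as it stands.
- The arm moves only by the tool apply_moves, never from a script. Its argument "moves" is a list of rows, each an object of numbers: "x", "y", "z": the shift along the tool's x, y, z in m; "turn": the turn about the tool's z in degrees. In form: [{"x": .., "y": .., "z": .., "turn": ..}, ...]. A call has 1 to 12 rows; each row shifts and turns the commanded pose from where the row before left it, along the tool's axes as they then stand; what a row does not reach is not made up. A row lasts 1/12 s, in which the tool goes at most 41.7 mm and 7.16 degrees, less where a joint would pass 70% of its speed; a pose out of reach is approached as far as the arm can. A call with a gripper value outside its range is refused whole. "jaw" is the closure, from -1 (fully open) to 1 (shut), so that 0 is half open, set as the call begins (left out, the last holds). The fingers move at their own pace and stop on an object; the grip force is fixed at half the most. Time passes only in rows, so rows that do not move let the fingers close. It gives the time, the measured TCP pose, the force, the opening and the grip force at its end, in the units of the state.
- r.get_state(): the state, without advancing time (a new reading comes with each control period).
- r.camera(name): name is "scene" or "side" or "wrist"; returns a dict with "img" (420x560x3 uint8, red, green, blue), "range_z" (420x560 float32, mm along the optical axis (not along the pixel's ray), 0 where there is no reading), "fx", "fy", "cx", "cy" (pixels), "cam_to_world" (4x4, takes a point from camera to world coordinates). Camera axes: x right, y up, looking along -z (the intrinsics and any distortion apply to the point x, -y, -z); pixel columns grow to the right and rows downward; lengths in mm; the calibration is good to about 2 mm. A picture is of the moment at which its call begins.
- r.sign_off(): hands the job in; it is judged then, once.
The state is a dict: "time_s": time; "joint_pos": joint angles; "joint_velocities": joint speeds; "joint_torque": joint torques, N m; "eef_pos": TCP position; "orientation": TCP orientation; "contact_force": force on the tool from outside, world axes, zero at the start; "ft_torque": the same for the moment, N m; "grip_width": opening from 0.0 (shut) to 1.0 (fully open); "finger_force": force on a finger pad.
Only numpy, scipy, OpenCV 4.12 (cv2) and the standard library are available. Lean on these libraries where they do the work, as an engineer would, in place of code of your own. Each camera call takes 0.05 s, during which the arm holds its last target. There are 200 camera calls.

### The job

First clear the small black canisters from in front of the coaster chest, standing them all on the wooden serving board; then pull the chest's drawer out to its stop and slide each coaster on the deck forward over the raised lip, without lifting it off, so that it drops into the drawer and lies there more or less flat. Push the drawer fully shut, and only then stand all the canisters upright on the empty deck, behind the lip's slope. Leave everything else on the counter where it is.

Things in the scene. Friction and masses are not known exactly. Their poses are not given: they have to be found in the camera images.
- chest: low white counter-top chest, fixed; 220 mm deep (own x), 340 mm wide (own y); origin on the counter under it, midway across its width; own x points away from the robot; front face at x=-100 mm, back at +120 mm. Its top is a wooden deck, 58 mm above the counter, with low walls at the sides and back and a raised dark lip along the front; a drawer with a grey front runs under the deck.
- lip (a point): middle of the lip's crest: chest frame (-98, 0, 63) mm, axes as the chest's. The deck slopes up 5 mm to it between chest x=-82 and -96; the crest is flat and 4 mm wide (-96 to -100), then drops sheer into the drawer, if that is out.
- deck (a point): middle of the deck, chest frame (15, 0, 58) mm, axes as the chest's. Deck inside the walls: 320 mm wide (y); back wall's inner face at chest x=+112 mm; side and back walls rise 14 mm above the deck. The deck is 8 mm thick (underside 50 mm above the counter).
- drawer (a joint): how far the drawer under the deck is out, m: 0 shut, 0.112 at its stop; it slides along the chest's -x (towards the robot), friction 1.5 N plus light damping, stays where it is left. It may start up to 12 mm open.
- drawer_pull (a point): middle of the top edge of the drawer's pull, moving with it: an upright brass plate 50 mm wide (chest y), 10 mm thick (chest x) on the grey drawer front. Its top is 95 mm above the counter, the drawer front's own top edge 59 mm, so 36 mm of plate can be pinched from above. With the drawer shut it is at chest x=-106 mm, the mid-plane of the 12 mm thick drawer front.
- drawer_floor (a point): centre of the drawer's inner floor, moving with the drawer, axes as the chest's, 20 mm above the counter. Inside it is 144 mm long (x) and 300 mm wide (y); side and rear walls 26 mm high, front 39 mm. Fully out, the open part in front of the lip is 112 mm long; there is 30 mm of room between floor and deck when it is pushed in.
- coaster0: a light brown cork round coaster, a solid disc 88 mm in diameter and 8 mm thick, about 70 g, smooth (varnished or glazed) and sliding easily; origin at the centre of its underside, z up. Starts lying on the chest's top deck. There are 2 or 3 coasters; an absent one is None.
- coaster1: a reddish terracotta round coaster, a solid disc 88 mm in diameter and 8 mm thick, about 70 g, smooth (varnished or glazed) and sliding easily; origin at the centre of its underside, z up. Starts lying on the chest's top deck. There are 2 or 3 coasters; an absent one is None.
- coaster2: a dark grey metal round coaster, a solid disc 88 mm in diameter and 8 mm thick, about 70 g, smooth (varnished or glazed) and sliding easily; origin at the centre of its underside, z up. Starts lying on the chest's top deck. There are 2 or 3 coasters; an absent one is None.
- canister0: a canister: black cylinder with a brown wooden lid, 62 mm in diameter (lid 63 mm), 95 mm tall in all (lid the top 13 mm), about 0.22 kg; origin at the centre of its underside, z up. Starts standing on the counter in front of the drawer. There are 2 or 3 canisters; an absent one is None.
- canister1: a canister: black cylinder with a brown wooden lid, 62 mm in diameter (lid 63 mm), 95 mm tall in all (lid the top 13 mm), about 0.22 kg; origin at the centre of its underside, z up. Starts standing on the counter in front of the drawer. There are 2 or 3 canisters; an absent one is None.
- canister2: a canister: black cylinder with a brown wooden lid, 62 mm in diameter (lid 63 mm), 95 mm tall in all (lid the top 13 mm), about 0.22 kg; origin at the centre of its underside, z up. Starts standing on the counter in front of the drawer. There are 2 or 3 canisters; an absent one is None.
- board: brown wooden serving board lying on the counter, fixed, 240 mm long (own x), 150 mm wide (own y), 15 mm thick; origin at the centre of its underside. It lies to the left or right of the chest; a short handle with a cord sticks out at +x. Books lie on the other side.
- books: stack of two books, fixed, 210 x 150 mm, 44 mm high; origin under its centre; leave alone.
- tumbler0: green drinking glass, 66 mm wide, 85 mm tall, origin at the centre of its underside; leave alone.
- tumbler1: another such green glass; leave alone.
- spicejar: spice jar with brass cap, 56 mm wide, 90 mm tall, origin under its centre; leave alone.
- spoon: wooden spoon lying on the counter, about 200 mm long along its own x; leave alone.

How it is judged:
By the outcome, as a careful person would: the job done as asked, in the order asked, and still so for the second after the job is handed in, with the robot touching nothing.
Of coaster0, coaster1, coaster2 only 2 to 3 are there at a start; the rules pass over those that are not, and their reading is None.
Of canister0, canister1, canister2 only 2 to 3 are there at a start; the rules pass over those that are not, and their reading is None.
At some moment in a run one of coaster0, coaster1, coaster2 may be knocked a few centimetres aside while the robot is not near it.
It also fails if it takes over 210 s, if anything falls off the work surface, if the arm or the gripper's body presses on something with over 40 N, if the wrist force passes 120 N, or if a joint passes its speed limit or range.

## Working session

There is one attempt and no reset: what is moved stays moved. The work goes in short steps, Python scripts to look and compute and a tool call to move; the robot and the scene stay as the last step left them, time stands still between calls to the robot, and variables do not carry over. Pictures are saved under pics/ and viewed, at most 14 in all, crops included, and the job is handed in when it is done.

Besides the shell and the picture viewer there is one more tool, called after "Emit:" as a command line: name --argument value ..., lists and objects as JSON in quotes. apply_moves: Moves the arm, as the interface text tells. Its arguments: {"type":"object","properties":{"moves":{"type":"array"},"jaw":{"type":"number"}},"required":["moves"]}

```bash
ls; mkdir -p pics; cat > h.py <<'E'
import numpy as np, cv2
from cell import r
def cam(n):
    c=r.camera(n); return c
def save(c,f): cv2.imwrite('pics/'+f,c['img'][:,:,::-1])
def pts(c):
    z=c['range_z'].astype(float); v,u=np.mgrid[0:z.shape[0],0:z.shape[1]]
    X=(u-c['cx'])/c['fx']*z; Y=-(v-c['cy'])/c['fy']*z
    P=np.stack([X,Y,-z,np.ones_like(z)],-1)@np.array(c['cam_to_world']).T
    P=P[...,:3]; P[z<=0]=np.nan
    return P
E
python3 - <<'E'
from h import *
s=r.get_state(); print({k:np.round(v,3).tolist() for k,v in s.items()}, r.tcp_to_grasp)
for n in('scene','side'):
    c=cam(n); save(c,n+'0.png'); print(n,[k for k in c],np.round(c['cam_to_world'],2).tolist(),c['fx'],c['cx'],c['cy'])
    np.savez('/tmp/'+n+'0.npz',img=c['img'],P=pts(c))
E
```

```text
pics
{'time_s': 0.0, 'joint_pos': [1.408, 0.359, 0.011, -0.0, -1.224, -0.288], 'joint_velocities': [0.0, -0.001, -0.001, 0.001, 0.001, -0.0], 'joint_torque': [0.0, -58.332, 29.341, 6.937, -0.006, -0.0], 'eef_pos': [293.909, 607.109, 230.371], 'orientation': [[0.9, -0.436, -0.001], [-0.436, -0.9, -0.002], [0.0, 0.002, -1.0]], 'contact_force': [-0.504, 0.239, 0.25], 'ft_torque': [-0.01, 0.045, 0.025], 'finger_force': 0.0, 'grip_width': 1.0} 18.700000000000003
scene ['img', 'range_z', 'fx', 'fy', 'cx', 'cy', 'cam_to_world'] [[-0.34, -0.67, 0.66, 1214.88], [0.94, -0.24, 0.24, 244.75], [-0.0, 0.7, 0.72, 844.01], [0.0, 0.0, 0.0, 1.0]] 425.04187548582325 283.06226988774944 214.97763313346957
side ['img', 'range_z', 'fx', 'fy', 'cx', 'cy', 'cam_to_world'] [[0.95, 0.2, -0.23, 323.76], [-0.3, 0.64, -0.71, -602.52], [0.01, 0.74, 0.67, 661.3], [0.0, 0.0, 0.0, 1.0]] 380.5405440650869 282.24377810612714 210.46914408124246
```

View pics/scene0.png

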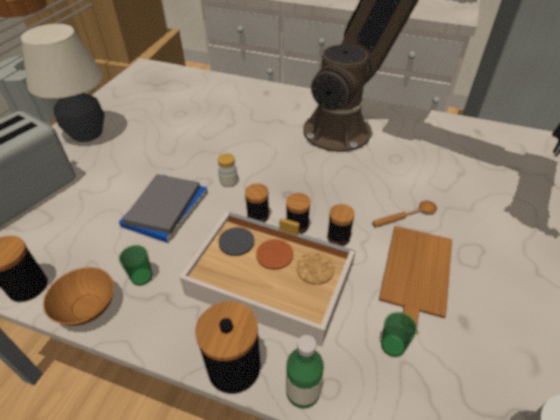

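View pics/side0.png

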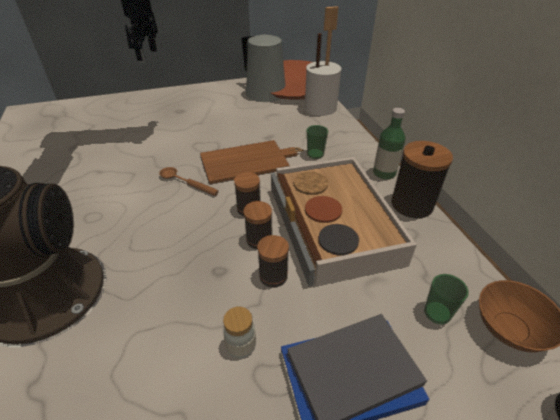

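The scene view shows three canisters (lids at about (257,190), (298,203), (341,215)), grey/red/cork coasters at (236,240), (274,254), (315,267), and the board at (417,270), on the robot's left. The side view agrees.

```bash
cat >> h.py <<'E'
def blobs(mask,P,amin=60):
    mask=cv2.morphologyEx(mask.astype(np.uint8),cv2.MORPH_OPEN,np.ones((3,3)))
    n,l,st,_=cv2.connectedComponentsWithStats(mask)
    for i in range(1,n):
        if st[i,4]<amin: continue
        q=P[l==i]; q=q[~np.isnan(q[:,0])]
        if len(q)<20: continue
        (cx,cy),rad=cv2.minEnclosingCircle(q[:,:2].astype(np.float32)); rr=cv2.minAreaRect(q[:,:2].astype(np.float32))
        yield dict(n=len(q),px=(st[i,0]+st[i,2]//2,st[i,1]+st[i,3]//2),z=round(float(np.median(q[:,2])),1),mid=np.round((np.percentile(q,2,0)+np.percentile(q,98,0))[:2]/2,1).tolist(),circ=np.round((cx,cy,2*rad),1).tolist(),rect=np.round([*rr[0],*rr[1],rr[2]],1).tolist())
E
python3 - <<'E'
from h import *
for n in('scene','side'):
    d=np.load(f'/tmp/{n}0.npz'); P=d['P']; img=d['img']; z=P[...,2]
    reg=(P[...,0]>250)&(P[...,0]<1000)&(abs(P[...,1])<500)
    hsv=cv2.cvtColor(img,cv2.COLOR_RGB2HSV)
    print(n)
    for name,m in dict(lids=(z>91)&(z<99),walls=(z>68.5)&(z<76),deck=(z>54)&(z<62)&(hsv[...,1]>60),coast=(z>63.0)&(z<68.5),board=(z>10)&(z<20)&(hsv[...,1]>80),books=(z>36)&(z<50),low=(z>76)&(z<91)).items():
        for b in blobs(m&reg,P): print(name,b)
E
```

```text
scene
lids {'n': 327, 'px': (np.int32(257), np.int32(191)), 'z': 96.0, 'mid': [469.1, -98.5], 'circ': [468.7, -99.4, 66.3], 'rect': [468.8, -99.0, 63.4, 60.2, 23.5]}
lids {'n': 333, 'px': (np.int32(299), np.int32(201)), 'z': 96.2, 'mid': [467.4, 15.2], 'circ': [466.4, 14.0, 66.2], 'rect': [465.9, 15.0, 65.2, 58.3, 19.6]}
lids {'n': 385, 'px': (np.int32(342), np.int32(213)), 'z': 96.0, 'mid': [469.7, 130.3], 'circ': [469.4, 128.3, 67.6], 'rect': [469.2, 129.8, 62.8, 63.7, 76.6]}
lids {'n': 78, 'px': (np.int32(289), np.int32(222)), 'z': 95.3, 'mid': [542.9, 16.9], 'circ': [542.7, 16.3, 48.2], 'rect': [543.1, 16.3, 13.0, 47.9, 0.7]}
walls {'n': 515, 'px': (np.int32(204), np.int32(252)), 'z': 72.4, 'mid': [661.7, -111.6], 'circ': [657.4, -104.4, 244.9], 'rect': [674.8, -146.8, 244.8, 98.6, 22.4]}
walls {'n': 96, 'px': (np.int32(348), np.int32(262)), 'z': 73.1, 'mid': [597.1, 179.2], 'circ': [594.9, 178.8, 69.8], 'rect': [594.9, 179.2, 9.6, 69.7, 87.3]}
walls {'n': 478, 'px': (np.int32(313), np.int32(301)), 'z': 72.8, 'mid': [709.4, 132.3], 'circ': [704.8, 131.0, 174.0], 'rect': [725.5, 1
[... 8958 characters left out ...]
9, -2.7, 51.4], 'rect': [458.8, -9.6, 16.6, 51.3, 73.1]}
low {'n': 85, 'px': (np.int32(271), np.int32(261)), 'z': 82.8, 'mid': [456.2, -122.8], 'circ': [456.2, -121.5, 39.1], 'rect': [454.2, -125.1, 8.7, 39.1, 60.5]}
low {'n': 220, 'px': (np.int32(451), np.int32(286)), 'z': 83.8, 'mid': [760.9, -285.6], 'circ': [755.6, -287.5, 64.5], 'rect': [766.1, -280.0, 38.3, 64.1, 35.7]}
low {'n': 178, 'px': (np.int32(448), np.int32(294)), 'z': 83.4, 'mid': [741.8, -296.3], 'circ': [748.2, -292.3, 62.1], 'rect': [737.3, -299.6, 26.1, 62.1, 33.8]}
low {'n': 92, 'px': (np.int32(238), np.int32(331)), 'z': 84.8, 'mid': [359.4, -257.9], 'circ': [359.4, -255.6, 32.6], 'rect': [358.7, -258.9, 7.8, 32.6, 78.8]}
```

Emit:
apply_moves --moves '[{"turn": -6.45}, {"turn": -6.45}, {"turn": -6.45}, {"turn": -6.45}, {"x": 0.012, "y": 0.034}, {"x": 0.012, "y": 0.034}, {"x": 0.012, "y": 0.034}, {"x": 0.012, "y": 0.034}, {"x": 0.012, "y": 0.034}, {"x": 0.012, "y": 0.034}, {"x": 0.012, "y": 0.034}, {"x": 0.012, "y": 0.034}]' --jaw -1

```text
schema error: expected keys x, y, z, turn
```

Emit:
apply_moves --moves '[{"x": 0, "y": 0, "z": 0, "turn": -6.45}, {"x": 0, "y": 0, "z": 0, "turn": -6.45}, {"x": 0, "y": 0, "z": 0, "turn": -6.45}, {"x": 0, "y": 0, "z": 0, "turn": -6.45}, {"x": 0.012, "y": 0.034, "z": 0, "turn": 0}, {"x": 0.012, "y": 0.034, "z": 0, "turn": 0}, {"x": 0.012, "y": 0.034, "z": 0, "turn": 0}, {"x": 0.012, "y": 0.034, "z": 0, "turn": 0}, {"x": 0.012, "y": 0.034, "z": 0, "turn": 0}, {"x": 0.012, "y": 0.034, "z": 0, "turn": 0}, {"x": 0.012, "y": 0.034, "z": 0, "turn": 0}, {"x": 0.012, "y": 0.034, "z": 0, "turn": 0}]' --jaw -1

```text
time_s: 1.1
eef_pos: [390.0, 333.6, 231.1]
orientation: [[1.0, -0.0, -0.0], [-0.0, -1.0, -0.0], [-0.0, 0.0, -1.0]]
contact_force: [1.1, -0.3, -0.3]
grip_width: 0.996
finger_force: 0.0
```

Emit:
apply_moves --moves '[{"x": 0.0113, "y": 0.0292, "z": 0.01, "turn": 0}, {"x": 0.0113, "y": 0.0292, "z": 0.01, "turn": 0}, {"x": 0.0113, "y": 0.0292, "z": 0.01, "turn": 0}, {"x": 0.0113, "y": 0.0292, "z": 0.01, "turn": 0}, {"x": 0.0113, "y": 0.0292, "z": 0.01, "turn": 0}, {"x": 0.0113, "y": 0.0292, "z": 0.01, "turn": 0}, {"x": 0.0112, "y": 0.0295, "z": 0.01, "turn": 0}, {"x": 0, "y": 0, "z": 0.03, "turn": 0}, {"x": 0, "y": 0, "z": 0.03, "turn": 0}, {"x": 0, "y": 0, "z": 0.03, "turn": 0}, {"x": 0, "y": 0, "z": 0.021, "turn": 0}, {"x": 0, "y": 0, "z": 0, "turn": 0}]'

```text
time_s: 2.1
eef_pos: [466.1, 128.7, 46.3]
orientation: [[1.0, -0.002, -0.006], [-0.002, -1.0, -0.004], [-0.006, 0.004, -1.0]]
contact_force: [-0.1, 0.1, 0.1]
grip_width: 1.004
finger_force: 0.0
```

Emit:
apply_moves --moves '[{"x": 0, "y": 0, "z": 0, "turn": 0}, {"x": 0, "y": 0, "z": 0, "turn": 0}, {"x": 0, "y": 0, "z": 0, "turn": 0}, {"x": 0, "y": 0, "z": 0, "turn": 0}, {"x": 0, "y": 0, "z": 0, "turn": 0}, {"x": 0, "y": 0, "z": 0, "turn": 0}, {"x": 0, "y": 0, "z": 0, "turn": 0}, {"x": 0, "y": 0, "z": 0, "turn": 0}]' --jaw 1

```text
time_s: 2.77
eef_pos: [469.8, 131.4, 51.6]
orientation: [[1.0, 0.0, 0.002], [0.0, -1.0, 0.001], [0.002, -0.001, -1.0]]
contact_force: [-1.8, -1.0, 8.5]
grip_width: 0.724
finger_force: 65.4
```

Emit:
apply_moves --moves '[{"x": 0, "y": 0, "z": -0.015, "turn": 0}, {"x": 0, "y": 0, "z": -0.025, "turn": 0}, {"x": 0, "y": 0, "z": -0.02, "turn": 0}, {"x": 0.008, "y": -0.013, "z": 0, "turn": 0}, {"x": 0.016, "y": -0.027, "z": 0, "turn": 0}, {"x": 0.018, "y": -0.031, "z": 0, "turn": 0}, {"x": 0.018, "y": -0.031, "z": 0, "turn": 0}, {"x": 0.018, "y": -0.031, "z": 0, "turn": 0}, {"x": 0.018, "y": -0.031, "z": 0, "turn": 0}, {"x": 0.016, "y": -0.029, "z": 0, "turn": 0}, {"x": 0.009, "y": -0.014, "z": 0, "turn": 0}, {"x": 0, "y": 0, "z": 0, "turn": 0}]'

```text
time_s: 3.77
eef_pos: [591.3, 341.3, 108.6]
orientation: [[1.0, 0.001, 0.0], [0.001, -1.0, -0.0], [0.0, 0.0, -1.0]]
contact_force: [1.0, 0.3, -1.7]
grip_width: 0.721
finger_force: 66.1
```

Emit:
apply_moves --moves '[{"x": 0, "y": 0, "z": 0.02, "turn": 0}, {"x": 0, "y": 0, "z": 0.015, "turn": 0}, {"x": 0, "y": 0, "z": 0.007, "turn": 0}, {"x": 0, "y": 0, "z": 0.002, "turn": 0}, {"x": 0, "y": 0, "z": 0.0, "turn": 0}, {"x": 0, "y": 0, "z": 0.0, "turn": 0}]'

```text
time_s: 4.27
eef_pos: [589.8, 337.6, 66.2]
orientation: [[1.0, -0.001, -0.0], [-0.001, -1.0, 0.0], [-0.0, -0.0, -1.0]]
contact_force: [0.4, 0.2, -2.1]
grip_width: 0.72
finger_force: 65.4
```

Emit:
apply_moves --moves '[{"x": 0, "y": 0, "z": 0.001, "turn": 0}, {"x": 0, "y": 0, "z": 0, "turn": 0}, {"x": 0, "y": 0, "z": 0, "turn": 0}, {"x": 0, "y": 0, "z": 0, "turn": 0}, {"x": 0, "y": 0, "z": 0, "turn": 0}, {"x": 0, "y": 0, "z": -0.02, "turn": 0}, {"x": 0, "y": 0, "z": -0.035, "turn": 0}, {"x": 0, "y": 0, "z": -0.035, "turn": 0}, {"x": -0.0124, "y": 0.0324, "z": 0, "turn": 0}, {"x": -0.0124, "y": 0.0324, "z": 0, "turn": 0}, {"x": -0.0124, "y": 0.0324, "z": 0, "turn": 0}, {"x": -0.0124, "y": 0.0324, "z": 0, "turn": 0}]' --jaw -1

```text
time_s: 5.27
eef_pos: [539.5, 206.9, 155.6]
orientation: [[1.0, -0.0, 0.0], [-0.0, -1.0, 0.0], [0.0, -0.0, -1.0]]
contact_force: [0.1, -1.6, 0.4]
grip_width: 0.998
finger_force: 0.0
```

Emit:
apply_moves --moves '[{"x": -0.0124, "y": 0.0324, "z": 0, "turn": 0}, {"x": -0.0124, "y": 0.0324, "z": 0, "turn": 0}, {"x": -0.0124, "y": 0.0324, "z": 0, "turn": 0}, {"x": -0.0124, "y": 0.0324, "z": 0, "turn": 0}, {"x": -0.0124, "y": 0.0324, "z": 0, "turn": 0}, {"x": -0.0124, "y": 0.0324, "z": 0, "turn": 0}, {"x": 0, "y": 0, "z": 0, "turn": 0}, {"x": 0, "y": 0, "z": 0.03, "turn": 0}, {"x": 0, "y": 0, "z": 0.03, "turn": 0}, {"x": 0, "y": 0, "z": 0.03, "turn": 0}, {"x": 0, "y": 0, "z": 0.0155, "turn": 0}, {"x": 0, "y": 0, "z": 0, "turn": 0}]'

```text
time_s: 6.27
eef_pos: [463.6, 12.8, 46.9]
orientation: [[1.0, -0.001, -0.005], [-0.001, -1.0, -0.002], [-0.005, 0.002, -1.0]]
contact_force: [-0.1, -0.5, 1.4]
grip_width: 0.996
finger_force: 0.0
```

Emit:
apply_moves --moves '[{"x": 0, "y": 0, "z": 0, "turn": 0}, {"x": 0, "y": 0, "z": 0, "turn": 0}, {"x": 0, "y": 0, "z": 0, "turn": 0}, {"x": 0, "y": 0, "z": 0, "turn": 0}, {"x": 0, "y": 0, "z": 0, "turn": 0}, {"x": 0, "y": 0, "z": 0, "turn": 0}, {"x": 0, "y": 0, "z": 0, "turn": 0}, {"x": 0, "y": 0, "z": 0, "turn": 0}]' --jaw 1

```text
time_s: 6.93
eef_pos: [467.0, 14.1, 51.2]
orientation: [[1.0, 0.0, 0.003], [0.0, -1.0, 0.001], [0.003, -0.001, -1.0]]
contact_force: [-0.5, -0.5, 7.9]
grip_width: 0.72
finger_force: 65.4
```

Emit:
apply_moves --moves '[{"x": 0, "y": 0, "z": -0.025, "turn": 0}, {"x": 0, "y": 0, "z": -0.035, "turn": 0}, {"x": 0.003, "y": -0.018, "z": 0, "turn": 0}, {"x": 0.005, "y": -0.036, "z": 0, "turn": 0}, {"x": 0.005, "y": -0.036, "z": 0, "turn": 0}, {"x": 0.005, "y": -0.036, "z": 0, "turn": 0}, {"x": 0.005, "y": -0.036, "z": 0, "turn": 0}, {"x": 0.005, "y": -0.036, "z": 0, "turn": 0}, {"x": 0.005, "y": -0.036, "z": 0, "turn": 0}, {"x": 0.005, "y": -0.036, "z": 0, "turn": 0}, {"x": 0.005, "y": -0.036, "z": 0, "turn": 0}, {"x": 0.002, "y": -0.017, "z": 0, "turn": 0}]'

```text
time_s: 7.93
eef_pos: [511.4, 340.8, 110.0]
orientation: [[1.0, 0.001, 0.001], [0.001, -1.0, 0.001], [0.001, -0.001, -1.0]]
contact_force: [0.2, 1.3, -2.2]
grip_width: 0.721
finger_force: 66.5
```

Emit:
apply_moves --moves '[{"x": 0, "y": 0, "z": 0, "turn": 0}, {"x": 0, "y": 0, "z": 0, "turn": 0}, {"x": 0, "y": 0, "z": 0.02, "turn": 0}, {"x": 0, "y": 0, "z": 0.015, "turn": 0}, {"x": 0, "y": 0, "z": 0.007, "turn": 0}, {"x": 0, "y": 0, "z": 0.003, "turn": 0}, {"x": 0, "y": 0, "z": 0.0, "turn": 0}, {"x": 0, "y": 0, "z": 0.0, "turn": 0}]'

```text
time_s: 8.6
eef_pos: [511.0, 335.4, 65.8]
orientation: [[1.0, -0.001, 0.0], [-0.001, -1.0, -0.001], [0.0, 0.001, -1.0]]
contact_force: [-1.9, -2.9, 3.6]
grip_width: 0.717
finger_force: 65.6
```

Emit:
apply_moves --moves '[{"x": 0, "y": 0, "z": 0, "turn": 0}, {"x": 0, "y": 0, "z": 0, "turn": 0}, {"x": 0, "y": 0, "z": 0, "turn": 0}, {"x": 0, "y": 0, "z": 0, "turn": 0}, {"x": 0, "y": 0, "z": -0.02, "turn": 0}, {"x": 0, "y": 0, "z": -0.035, "turn": 0}, {"x": 0, "y": 0, "z": -0.035, "turn": 0}, {"x": -0.0036, "y": 0.0362, "z": 0, "turn": 0}, {"x": -0.0036, "y": 0.0362, "z": 0, "turn": 0}, {"x": -0.0036, "y": 0.0362, "z": 0, "turn": 0}, {"x": -0.0036, "y": 0.0362, "z": 0, "turn": 0}, {"x": -0.0036, "y": 0.0362, "z": 0, "turn": 0}]' --jaw -1

```text
time_s: 9.6
eef_pos: [492.4, 154.4, 155.0]
orientation: [[1.0, 0.0, 0.0], [0.0, -1.0, 0.0], [0.0, -0.0, -1.0]]
contact_force: [1.7, -1.0, -0.5]
grip_width: 1.003
finger_force: 0.0
```

Emit:
apply_moves --moves '[{"x": -0.0035, "y": 0.0364, "z": 0, "turn": 0}, {"x": -0.0035, "y": 0.0364, "z": 0, "turn": 0}, {"x": -0.0035, "y": 0.0364, "z": 0, "turn": 0}, {"x": -0.0035, "y": 0.0364, "z": 0, "turn": 0}, {"x": -0.0035, "y": 0.0364, "z": 0, "turn": 0}, {"x": -0.0035, "y": 0.0364, "z": 0, "turn": 0}, {"x": -0.0035, "y": 0.0364, "z": 0, "turn": 0}, {"x": 0, "y": 0, "z": 0.0, "turn": 0}, {"x": 0, "y": 0, "z": 0.035, "turn": 0}, {"x": 0, "y": 0, "z": 0.035, "turn": 0}, {"x": 0, "y": 0, "z": 0.035, "turn": 0}, {"x": 0, "y": 0, "z": 0, "turn": 0}]'

```text
time_s: 10.6
eef_pos: [464.0, -99.6, 44.6]
orientation: [[1.0, -0.002, -0.009], [-0.002, -1.0, -0.001], [-0.009, 0.001, -1.0]]
contact_force: [-1.4, -0.1, -0.5]
grip_width: 1.002
finger_force: 0.0
```

Emit:
apply_moves --moves '[{"x": 0, "y": 0, "z": 0, "turn": 0}, {"x": 0, "y": 0, "z": 0, "turn": 0}, {"x": 0, "y": 0, "z": 0, "turn": 0}, {"x": 0, "y": 0, "z": 0, "turn": 0}, {"x": 0, "y": 0, "z": 0, "turn": 0}, {"x": 0, "y": 0, "z": 0, "turn": 0}, {"x": 0, "y": 0, "z": 0, "turn": 0}, {"x": 0, "y": 0, "z": 0, "turn": 0}, {"x": 0, "y": 0, "z": -0.02, "turn": 0}, {"x": 0, "y": 0, "z": -0.04, "turn": 0}]' --jaw 1

```text
time_s: 11.43
eef_pos: [464.9, -99.2, 107.2]
orientation: [[1.0, -0.002, -0.008], [-0.002, -1.0, -0.0], [-0.008, 0.0, -1.0]]
contact_force: [1.0, -0.3, -3.2]
grip_width: 0.717
finger_force: 66.5
```

Emit:
apply_moves --moves '[{"x": -0.002, "y": -0.024, "z": 0, "turn": 0}, {"x": -0.003, "y": -0.038, "z": 0, "turn": 0}, {"x": -0.003, "y": -0.038, "z": 0, "turn": 0}, {"x": -0.003, "y": -0.038, "z": 0, "turn": 0}, {"x": -0.003, "y": -0.038, "z": 0, "turn": 0}, {"x": -0.003, "y": -0.038, "z": 0, "turn": 0}, {"x": -0.003, "y": -0.038, "z": 0, "turn": 0}, {"x": -0.003, "y": -0.038, "z": 0, "turn": 0}, {"x": -0.003, "y": -0.038, "z": 0, "turn": 0}, {"x": -0.003, "y": -0.038, "z": 0, "turn": 0}, {"x": -0.003, "y": -0.038, "z": 0, "turn": 0}, {"x": -0.002, "y": -0.033, "z": 0, "turn": 0}]'

```text
time_s: 12.43
eef_pos: [433.7, 340.4, 110.4]
orientation: [[1.0, 0.0, 0.0], [0.0, -1.0, 0.001], [0.0, -0.001, -1.0]]
contact_force: [0.3, -0.5, -1.9]
grip_width: 0.722
finger_force: 66.8
```

Emit:
apply_moves --moves '[{"x": 0, "y": 0, "z": 0, "turn": 0}, {"x": 0, "y": 0, "z": 0, "turn": 0}, {"x": 0, "y": 0, "z": 0.02, "turn": 0}, {"x": 0, "y": 0, "z": 0.015, "turn": 0}, {"x": 0, "y": 0, "z": 0.006, "turn": 0}, {"x": 0, "y": 0, "z": 0.003, "turn": 0}, {"x": 0, "y": 0, "z": 0.0, "turn": 0}, {"x": 0, "y": 0, "z": 0.0, "turn": 0}]'

```text
time_s: 13.1
eef_pos: [434.7, 337.2, 66.7]
orientation: [[1.0, -0.001, 0.0], [-0.001, -1.0, 0.0], [0.0, -0.0, -1.0]]
contact_force: [-1.3, -2.8, 2.6]
grip_width: 0.725
finger_force: 67.1
```

Emit:
apply_moves --moves '[{"x": 0, "y": 0, "z": 0, "turn": 0}, {"x": 0, "y": 0, "z": 0, "turn": 0}, {"x": 0, "y": 0, "z": 0, "turn": 0}, {"x": 0, "y": 0, "z": 0, "turn": 0}, {"x": 0, "y": 0, "z": -0.02, "turn": 0}, {"x": 0, "y": 0, "z": -0.035, "turn": 0}, {"x": 0, "y": 0, "z": -0.035, "turn": 0}, {"x": 0, "y": 0, "z": -0.04, "turn": 0}, {"x": 0, "y": 0, "z": 0, "turn": 0}]' --jaw -1

```text
time_s: 13.85
eef_pos: [437.4, 340.9, 204.1]
orientation: [[1.0, 0.001, 0.009], [0.001, -1.0, 0.009], [0.009, -0.009, -1.0]]
contact_force: [1.7, 1.5, 0.5]
grip_width: 1.006
finger_force: 0.0
```

```bash
python3 - <<'E'
from h import *
print(np.round(r.get_state()['joint_pos'],2),np.round(r.get_state()['eef_pos'],1))
for n in('scene','side'):
    c=cam(n); save(c,n+'1.png'); P=pts(c);z=P[...,2]
    reg=(P[...,0]>380)&(P[...,0]<780)&(P[...,1]>-170)&(P[...,1]<420)
    for name,m in dict(lids=((z>91)&(z<99)|(z>105)&(z<115)),walls=(z>69)&(z<76),coast=(z>63.5)&(z<68.5)&(P[...,0]>570)).items():
        for b in blobs(m&reg,P): print(n,name,b['n'],b['z'],b['mid'],b['circ'],b['rect'])
E
```

```text
[ 1.02  0.17 -0.31  0.   -1.08  0.55] [437.4 340.9 204.1]
scene lids 441 111.2 [433.6, 336.4] [432.2, 336.2, 67.1] [432.9, 336.6, 62.5, 64.5, 85.3]
scene lids 68 95.6 [544.3, 21.3] [546.3, 21.4, 42.0] [544.4, 21.3, 13.5, 40.9, 2.3]
scene lids 524 111.4 [501.8, 336.9] [500.1, 335.0, 84.8] [501.9, 340.8, 61.9, 82.2, 70.2]
scene lids 588 111.2 [590.1, 338.5] [580.7, 339.8, 83.1] [585.7, 341.2, 62.5, 74.1, 55.2]
scene walls 264 72.5 [636.7, -152.5] [635.4, -153.0, 180.2] [635.4, -153.4, 13.2, 180.2, 86.8]
scene walls 227 73.3 [632.3, 177.3] [632.0, 176.0, 140.7] [632.1, 177.4, 10.3, 140.7, 87.3]
scene walls 149 72.5 [751.1, -133.5] [749.7, -132.0, 70.2] [751.0, -132.5, 64.1, 32.6, 86.1]
scene walls 158 72.6 [766.7, -51.5] [765.4, -52.6, 94.1] [766.1, -52.6, 94.1, 10.2, 87.8]
scene walls 311 72.9 [772.6, 78.3] [772.2, 78.8, 160.5] [772.5, 78.8, 160.5, 10.7, 86.9]
scene walls 158 73.1 [743.2, 170.9] [741.9, 170.5, 76.6] [742.0, 171.1, 13.8, 76.3, 85.3]
scene coast 497 66.6 [621.9, -91.2] [618.6, -91.7, 89.0] [621.3, -91.1, 83.3, 82.6, 6.1]
scene coast 502 66.7 [624.1, 10.0] [624.0, 9.4, 87
[... 307 characters left out ...]
 lids 247 110.5 [432.4, 334.3] [432.7, 335.3, 67.9] [433.0, 334.1, 65.2, 61.3, 56.6]
side lids 66 95.4 [542.0, 14.4] [540.2, 15.3, 46.6] [542.3, 15.1, 46.5, 10.0, 85.8]
side walls 62 72.3 [750.7, 169.7] [750.2, 169.4, 58.1] [750.3, 170.0, 15.3, 56.5, 84.6]
side walls 194 72.3 [639.4, 175.6] [640.1, 174.9, 158.9] [640.2, 176.5, 14.4, 158.8, 87.5]
side walls 828 72.6 [663.4, -32.0] [661.3, -17.2, 360.0] [725.5, -72.0, 360.0, 176.1, 49.5]
side coast 550 66.6 [628.6, 108.7] [630.3, 109.9, 90.2] [629.2, 110.1, 84.7, 88.5, 13.6]
side coast 701 66.8 [623.4, 7.2] [624.8, 7.6, 89.7] [623.1, 8.3, 88.5, 85.1, 66.3]
side coast 906 66.8 [617.8, -94.6] [619.0, -92.5, 90.4] [617.7, -93.2, 85.8, 84.7, 65.7]
```

View pics/scene1.png

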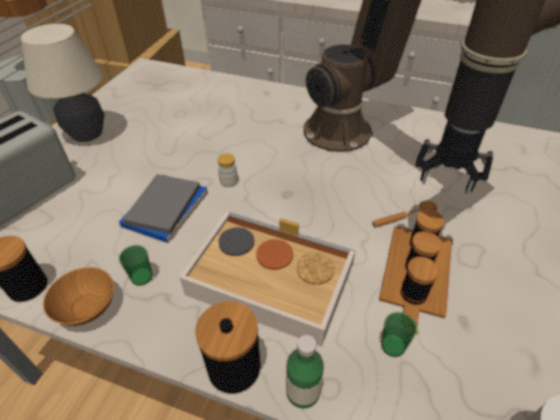

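The picture shows all three canisters upright on the board (lids about (430,215), (425,245), (420,272)), the area before the chest clear, and the pull at (289,227).

Emit:
apply_moves --moves '[{"x": 0, "y": 0, "z": 0, "turn": 7.1}, {"x": 0, "y": 0, "z": 0, "turn": 7.1}, {"x": 0, "y": 0, "z": 0, "turn": 7.1}, {"x": 0, "y": 0, "z": 0, "turn": 7.1}, {"x": 0, "y": 0, "z": 0, "turn": 7.1}, {"x": 0, "y": 0, "z": 0, "turn": 7.1}, {"x": 0, "y": 0, "z": 0, "turn": 7.1}, {"x": 0, "y": 0, "z": 0, "turn": 7.1}, {"x": 0, "y": 0, "z": 0, "turn": 7.1}, {"x": 0, "y": 0, "z": 0, "turn": 7.1}, {"x": 0, "y": 0, "z": 0, "turn": 7.1}, {"x": 0, "y": 0, "z": 0, "turn": 7.1}]' --jaw 0

```text
time_s: 14.95
eef_pos: [433.9, 337.4, 194.1]
orientation: [[0.077, -0.997, -0.002], [-0.997, -0.077, -0.002], [0.002, 0.002, -1.0]]
contact_force: [-1.3, 0.8, -0.4]
grip_width: 0.496
finger_force: 0.0
```

Emit:
apply_moves --moves '[{"x": 0, "y": 0, "z": 0, "turn": 7.1}, {"x": 0, "y": 0, "z": 0, "turn": 0.4}, {"x": 0.0351, "y": -0.0138, "z": 0, "turn": 0}, {"x": 0.0351, "y": -0.0138, "z": 0, "turn": 0}, {"x": 0.0351, "y": -0.0138, "z": 0, "turn": 0}, {"x": 0.0351, "y": -0.0138, "z": 0, "turn": 0}, {"x": 0.0351, "y": -0.0138, "z": 0, "turn": 0}, {"x": 0.0351, "y": -0.0138, "z": 0, "turn": 0}, {"x": 0.0351, "y": -0.0138, "z": 0, "turn": 0}, {"x": 0.0351, "y": -0.0138, "z": 0, "turn": 0}, {"x": 0.0351, "y": -0.0138, "z": 0, "turn": 0}, {"x": 0, "y": 0, "z": 0, "turn": 0}]'

```text
time_s: 15.95
eef_pos: [544.0, 11.5, 194.6]
orientation: [[-0.048, -0.999, -0.002], [-0.999, 0.048, -0.001], [0.001, 0.002, -1.0]]
contact_force: [0.9, 1.4, 0.2]
grip_width: 0.499
finger_force: 0.0
```

Emit:
apply_moves --moves '[{"x": 0, "y": 0, "z": 0.035, "turn": 0}, {"x": 0, "y": 0, "z": 0.035, "turn": 0}, {"x": 0, "y": 0, "z": 0, "turn": 0}, {"x": 0, "y": 0, "z": 0, "turn": 0}]'

```text
time_s: 16.28
eef_pos: [542.0, 15.8, 124.2]
orientation: [[-0.045, -0.999, -0.005], [-0.999, 0.045, -0.002], [0.002, 0.005, -1.0]]
contact_force: [0.6, 0.8, 0.8]
grip_width: 0.499
finger_force: 0.0
```

Emit:
apply_moves --moves '[{"x": 0, "y": 0, "z": 0.025, "turn": 0}, {"x": 0, "y": 0, "z": 0.02, "turn": 0}, {"x": 0, "y": 0, "z": 0.012, "turn": 0}, {"x": 0, "y": 0, "z": 0, "turn": 0}, {"x": 0, "y": 0, "z": 0, "turn": 0}]'

```text
time_s: 16.7
eef_pos: [544.4, 17.0, 70.2]
orientation: [[-0.045, -0.999, 0.001], [-0.999, 0.045, -0.0], [0.0, -0.001, -1.0]]
contact_force: [-0.4, 0.2, 0.5]
grip_width: 0.499
finger_force: 0.0
```

Emit:
apply_moves --moves '[{"x": 0, "y": 0, "z": 0, "turn": 0}, {"x": 0, "y": 0, "z": 0, "turn": 0}, {"x": 0, "y": 0, "z": 0, "turn": 0}, {"x": 0, "y": 0, "z": 0, "turn": 0}, {"x": 0, "y": 0, "z": 0, "turn": 0}, {"x": 0, "y": 0, "z": 0, "turn": 0}, {"x": 0, "y": 0, "z": 0, "turn": 0}]' --jaw 1

```text
time_s: 17.28
eef_pos: [544.5, 16.9, 70.4]
orientation: [[-0.047, -0.999, 0.003], [-0.999, 0.047, 0.001], [-0.001, -0.002, -1.0]]
contact_force: [-1.7, 1.6, 7.4]
grip_width: 0.105
finger_force: 59.7
```

Emit:
apply_moves --moves '[{"x": 0, "y": 0.006, "z": 0, "turn": 0}, {"x": 0, "y": 0.012, "z": 0, "turn": 0}, {"x": 0, "y": 0.015, "z": 0, "turn": 0}, {"x": 0, "y": 0.015, "z": 0, "turn": 0}, {"x": 0, "y": 0.015, "z": 0, "turn": 0}, {"x": 0, "y": 0.015, "z": 0, "turn": 0}, {"x": 0, "y": 0.012, "z": 0, "turn": 0}, {"x": 0, "y": 0.008, "z": 0, "turn": 0}, {"x": 0, "y": 0.004, "z": 0, "turn": 0}, {"x": 0, "y": 0.004, "z": 0, "turn": 0}, {"x": 0, "y": 0.003, "z": 0, "turn": 0}, {"x": 0, "y": 0, "z": 0, "turn": 0}]'

```text
time_s: 18.28
eef_pos: [436.2, 22.1, 70.4]
orientation: [[-0.046, -0.999, 0.004], [-0.999, 0.046, 0.001], [-0.001, -0.004, -1.0]]
contact_force: [3.4, -1.9, 7.0]
grip_width: 0.105
finger_force: 61.8
```

Emit:
apply_moves --moves '[{"x": 0, "y": 0.002, "z": 0, "turn": 0}, {"x": 0, "y": 0.002, "z": 0, "turn": 0}, {"x": 0, "y": 0, "z": 0, "turn": 0}, {"x": 0, "y": 0, "z": 0, "turn": 0}]'

```text
time_s: 18.62
eef_pos: [436.1, 22.3, 70.4]
orientation: [[-0.045, -0.999, 0.01], [-0.999, 0.045, 0.001], [-0.001, -0.01, -1.0]]
contact_force: [25.5, -15.5, -15.3]
grip_width: 0.102
finger_force: 60.1
```

Emit:
apply_moves --moves '[{"x": 0, "y": -0.004, "z": 0, "turn": 0}, {"x": 0, "y": 0, "z": 0, "turn": 0}]'

```text
time_s: 18.78
eef_pos: [437.0, 22.1, 70.4]
orientation: [[-0.047, -0.999, 0.004], [-0.999, 0.047, 0.001], [-0.001, -0.004, -1.0]]
contact_force: [2.7, -1.3, 11.2]
grip_width: 0.101
finger_force: 64.0
```

Emit:
apply_moves --moves '[{"x": 0, "y": 0, "z": 0, "turn": 0}, {"x": 0, "y": 0, "z": 0, "turn": 0}, {"x": 0, "y": 0, "z": 0, "turn": 0}, {"x": 0, "y": 0, "z": -0.015, "turn": 0}, {"x": 0, "y": 0, "z": -0.03, "turn": 0}, {"x": 0, "y": 0, "z": -0.04, "turn": 0}, {"x": 0, "y": 0, "z": -0.035, "turn": 0}, {"x": 0, "y": 0, "z": 0, "turn": -7.1}, {"x": 0, "y": 0, "z": 0, "turn": -7.1}, {"x": 0, "y": 0, "z": 0, "turn": -7.1}, {"x": 0, "y": 0, "z": 0, "turn": -7.1}, {"x": 0, "y": 0, "z": 0, "turn": -7.1}]' --jaw 0

```text
time_s: 19.78
eef_pos: [434.1, 21.7, 188.8]
orientation: [[0.547, -0.837, -0.0], [-0.837, -0.547, 0.0], [-0.0, 0.0, -1.0]]
contact_force: [-0.7, 0.5, -0.4]
grip_width: 0.498
finger_force: 0.0
```

Emit:
apply_moves --moves '[{"x": 0, "y": 0, "z": 0, "turn": -7.1}, {"x": 0, "y": 0, "z": 0, "turn": -7.1}, {"x": 0, "y": 0, "z": 0, "turn": -7.1}, {"x": 0, "y": 0, "z": 0, "turn": -7.1}, {"x": 0, "y": 0, "z": 0, "turn": -7.1}, {"x": 0, "y": 0, "z": 0, "turn": -7.1}, {"x": 0, "y": 0, "z": 0, "turn": -7.1}, {"x": 0, "y": 0, "z": 0, "turn": -4.8}, {"x": 0, "y": 0, "z": 0, "turn": 0}]'

```text
time_s: 20.53
eef_pos: [434.2, 21.7, 188.6]
orientation: [[0.999, -0.044, -0.0], [-0.044, -0.999, -0.0], [-0.0, 0.0, -1.0]]
contact_force: [-0.1, 0.2, -0.1]
grip_width: 0.499
finger_force: 0.0
```

```bash
cat >> h.py <<'E'
O=np.array([653,10.6]); YAW=np.radians(-2.75); E=np.array([[np.cos(YAW),np.sin(YAW)],[-np.sin(YAW),np.cos(YAW)]])
ch=lambda p:np.round(E@(np.array(p)[:2]-O),1).tolist()
def tell():
    s=r.get_state(); print('tcp chest',ch(s['eef_pos']),np.round(s['eef_pos'],1),s['time_s'])
def look(tag,views=('scene','side')):
    tell()
    for n in views:
        c=cam(n); save(c,f'{n}_{tag}.png'); P=pts(c);z=P[...,2]
        D=(P[...,:2]-O)@E.T
        hsv=cv2.cvtColor(c['img'],cv2.COLOR_RGB2HSV)
        m=(z>63.5)&(z<68.5)&(D[...,0]>-95)&(D[...,0]<108)&(abs(D[...,1])<158)
        for b in blobs(m,P,100): print(n,'coast',b['n'],b['z'],'chest',ch(b['circ']),b['circ'][2],hsv[b['px'][1],b['px'][0]])
        m=(z>92)&(z<98)&(D[...,0]>-240)&(D[...,0]<-95)&(abs(D[...,1])<45)
        for b in blobs(m,P,25): print(n,'pull chest',ch(b['rect']),b['n'])
        m=(z>23)&(z<50)&(D[...,0]>-206)&(D[...,0]<-100)&(abs(D[...,1])<146)
        for b in blobs(m,P,60): print(n,'indrawer',b['n'],b['z'],'chest',ch(b['circ']),b['circ'][2],hsv[b['px'][1],b['px'][0]])
E
python3 -c "
from h import *
look('2')"
```

```text
tcp chest [-219.1, 0.5] [434.2  21.7 188.6] 20.5333
scene coast 158 66.7 chest [-34.9, -124.6] 68.3 [15 13 81]
scene coast 340 66.6 chest [-29.2, -99.9] 89.2 [ 0 16 81]
scene coast 547 66.7 chest [-28.0, -2.7] 88.9 [ 10 171 161]
scene coast 136 67.0 chest [-53.0, 100.7] 44.8 [ 17 129 178]
side coast 534 66.8 chest [-26.8, 98.4] 89.3 [ 14 129 142]
side coast 663 66.7 chest [-27.9, -4.0] 90.3 [ 10 159 128]
side coast 872 66.7 chest [-29.5, -106.0] 88.9 [15 36 71]
side pull chest [-217.3, -4.8] 64
```

Emit:
apply_moves --moves '[{"x": 0.0324, "y": 0.0126, "z": 0, "turn": 0}, {"x": 0.0324, "y": 0.0126, "z": 0, "turn": 0}, {"x": 0.0324, "y": 0.0126, "z": 0, "turn": 0}, {"x": 0.0324, "y": 0.0126, "z": 0, "turn": 0}, {"x": 0.0324, "y": 0.0126, "z": 0, "turn": 0}, {"x": 0.0324, "y": 0.0126, "z": 0, "turn": 0}, {"x": 0.0324, "y": 0.0126, "z": 0, "turn": 0}, {"x": 0.0324, "y": 0.0126, "z": 0, "turn": 0}, {"x": 0, "y": 0, "z": 0, "turn": 0}, {"x": 0, "y": 0, "z": 0.035, "turn": 0}, {"x": 0, "y": 0, "z": 0.035, "turn": 0}, {"x": 0, "y": 0, "z": 0.035, "turn": 0}]'

```text
time_s: 21.63
eef_pos: [688.8, -91.4, 82.6]
orientation: [[0.999, -0.051, 0.001], [-0.051, -0.999, 0.0], [0.001, -0.0, -1.0]]
contact_force: [-0.4, -0.1, 0.3]
grip_width: 0.502
finger_force: 0.0
```

Emit:
apply_moves --moves '[{"x": 0, "y": 0, "z": 0.012, "turn": 0}, {"x": 0, "y": 0, "z": 0.008, "turn": 0}, {"x": 0, "y": 0, "z": 0, "turn": 0}, {"x": 0, "y": 0, "z": 0, "turn": 0}]'

```text
time_s: 21.97
eef_pos: [689.8, -91.3, 65.3]
orientation: [[0.999, -0.048, 0.002], [-0.048, -0.999, -0.0], [0.002, 0.0, -1.0]]
contact_force: [-0.2, 0.5, 1.1]
grip_width: 0.498
finger_force: 0.0
```

Emit:
apply_moves --moves '[{"x": 0, "y": 0, "z": 0.003, "turn": 0}, {"x": 0, "y": 0, "z": 0, "turn": 0}]'

```text
time_s: 22.13
eef_pos: [689.7, -91.1, 62.5]
orientation: [[0.999, -0.048, 0.003], [-0.048, -0.999, 0.0], [0.003, -0.0, -1.0]]
contact_force: [-1.2, -0.0, -0.3]
grip_width: 0.5
finger_force: 0.0
```

```bash
python3 -c "
from h import *
tell()
c=cam('wrist'); save(c,'wrist3.png')"
```

```text
tcp chest [41.6, -99.9] [689.7 -91.1  62.5] 22.1333
```

View pics/wrist3.png

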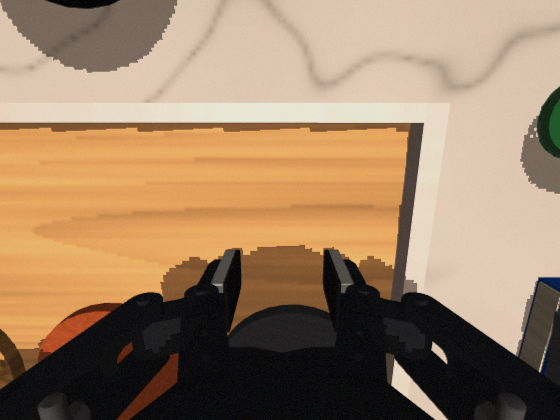

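The wrist view shows the two fingers at (225,285) and (345,285), behind the grey coaster at (290,330) and centred on it. I'll lower by feel until they reach the deck.

Emit:
apply_moves --moves '[{"x": 0, "y": 0, "z": 0.003, "turn": 0}, {"x": 0, "y": 0, "z": 0, "turn": 0}, {"x": 0, "y": 0, "z": 0, "turn": 0}]'

```text
time_s: 22.43
eef_pos: [688.7, -91.3, 58.0]
orientation: [[0.999, -0.048, 0.0], [-0.048, -0.999, 0.0], [0.0, -0.0, -1.0]]
contact_force: [0.3, -0.2, -0.3]
grip_width: 0.502
finger_force: 0.0
```

Emit:
apply_moves --moves '[{"x": 0, "y": 0, "z": 0.002, "turn": 0}, {"x": 0, "y": 0, "z": 0, "turn": 0}, {"x": 0, "y": 0, "z": 0, "turn": 0}]'

```text
time_s: 22.68
eef_pos: [689.0, -91.3, 56.3]
orientation: [[0.999, -0.047, 0.001], [-0.047, -0.999, -0.0], [0.001, 0.0, -1.0]]
contact_force: [-0.5, -0.2, 3.4]
grip_width: 0.498
finger_force: 1.9
```

Emit:
apply_moves --moves '[{"x": 0, "y": 0, "z": 0.002, "turn": 0}, {"x": 0, "y": 0, "z": 0, "turn": 0}, {"x": 0, "y": 0, "z": 0, "turn": 0}]'

```text
time_s: 22.93
eef_pos: [689.1, -91.4, 56.2]
orientation: [[0.999, -0.047, 0.002], [-0.047, -0.999, -0.0], [0.002, 0.0, -1.0]]
contact_force: [-6.3, 1.2, 16.0]
grip_width: 0.497
finger_force: 8.1
```

Emit:
apply_moves --moves '[{"x": 0, "y": 0, "z": -0.004, "turn": 0}, {"x": -0.008, "y": 0, "z": 0, "turn": 0}, {"x": -0.008, "y": 0, "z": 0, "turn": 0}, {"x": -0.006, "y": 0, "z": 0, "turn": 0}, {"x": -0.006, "y": 0, "z": 0, "turn": 0}, {"x": -0.006, "y": 0, "z": 0, "turn": 0}, {"x": -0.006, "y": 0, "z": 0, "turn": 0}, {"x": -0.008, "y": 0, "z": 0, "turn": 0}, {"x": -0.008, "y": 0, "z": 0, "turn": 0}, {"x": -0.008, "y": 0, "z": 0, "turn": 0}, {"x": -0.008, "y": 0, "z": 0, "turn": 0}, {"x": -0.006, "y": 0, "z": 0, "turn": 0}]'

```text
time_s: 23.93
eef_pos: [609.7, -87.6, 57.9]
orientation: [[0.999, -0.048, -0.0], [-0.048, -0.999, 0.0], [-0.0, -0.0, -1.0]]
contact_force: [0.4, 0.0, 0.6]
grip_width: 0.497
finger_force: 0.2
```

```bash
python3 -c "
from h import *
look('4')"
```

```text
tcp chest [-38.5, -100.1] [609.7 -87.6  57.9] 23.9333
scene coast 417 66.8 chest [-29.1, -1.5] 89.6 [ 10 169 173]
scene coast 490 66.8 chest [-22.9, 96.4] 84.2 [ 17 132 178]
side coast 465 66.7 chest [-26.8, 98.0] 89.7 [ 16 128 153]
side coast 296 66.7 chest [-37.9, -1.6] 88.0 [  8 155 140]
side pull chest [-217.4, -0.8] 67
```

View pics/side_4.png

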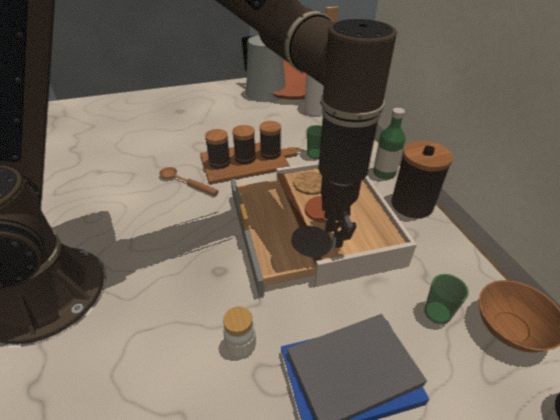

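The side view shows the grey coaster overhanging the lip at (312,242) with the fingers behind it; continuing.

Emit:
apply_moves --moves '[{"x": -0.006, "y": 0, "z": 0, "turn": 0}, {"x": -0.006, "y": 0, "z": 0, "turn": 0}, {"x": -0.006, "y": 0, "z": -0.002, "turn": 0}, {"x": -0.006, "y": 0, "z": -0.003, "turn": 0}, {"x": -0.006, "y": 0, "z": -0.003, "turn": 0}, {"x": -0.006, "y": 0, "z": 0, "turn": 0}, {"x": -0.006, "y": 0, "z": 0, "turn": 0}, {"x": -0.006, "y": 0, "z": 0, "turn": 0}, {"x": -0.006, "y": 0, "z": 0, "turn": 0}, {"x": 0, "y": 0, "z": 0, "turn": 0}, {"x": 0, "y": 0, "z": 0, "turn": 0}, {"x": 0, "y": 0, "z": 0, "turn": 0}]'

```text
time_s: 25.03
eef_pos: [557.1, -85.0, 65.9]
orientation: [[0.999, -0.047, 0.0], [-0.047, -0.999, -0.0], [0.0, 0.0, -1.0]]
contact_force: [-0.5, 0.2, -0.2]
grip_width: 0.499
finger_force: 0.0
```

```bash
python3 -c "
from h import *
look('5')"
```

```text
tcp chest [-91.2, -100.1] [557.1 -85.   65.9] 25.0333
scene coast 306 66.7 chest [-29.3, -2.5] 87.1 [ 10 171 171]
scene coast 136 66.4 chest [-11.4, -21.1] 57.4 [ 10 167 173]
scene coast 541 66.8 chest [-26.2, 100.7] 88.0 [ 17 135 183]
scene pull chest [-217.7, -11.4] 29
side coast 215 66.7 chest [-12.4, -19.0] 76.3 [  8 164 134]
side pull chest [-217.4, -0.5] 68
side indrawer 495 40.3 chest [-146.1, -101.1] 87.2 [14 67 42]
```

View pics/side_5.png

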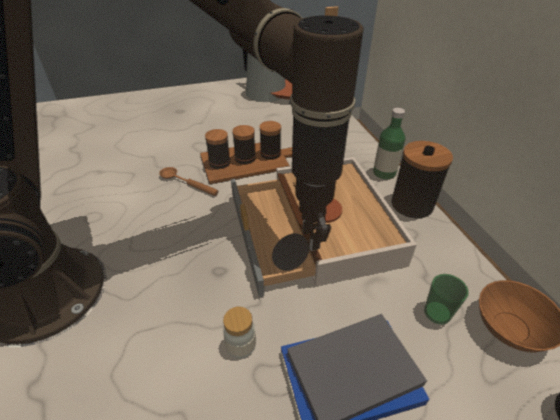

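The grey coaster (at (292,250)) is in the drawer but its back edge still leans on the lip; pushing on a little.

Emit:
apply_moves --moves '[{"x": -0.005, "y": 0, "z": 0, "turn": 0}, {"x": -0.005, "y": 0, "z": 0, "turn": 0}, {"x": -0.005, "y": 0, "z": 0, "turn": 0}, {"x": -0.003, "y": 0, "z": 0, "turn": 0}, {"x": 0, "y": 0, "z": 0, "turn": 0}, {"x": 0, "y": 0, "z": 0, "turn": 0}, {"x": 0, "y": 0, "z": -0.02, "turn": 0}, {"x": 0, "y": 0, "z": -0.04, "turn": 0}, {"x": 0, "y": 0, "z": 0, "turn": 0}]'

```text
time_s: 25.88
eef_pos: [542.8, -84.2, 132.1]
orientation: [[0.999, -0.046, 0.009], [-0.046, -0.999, -0.0], [0.009, 0.0, -1.0]]
contact_force: [2.0, -0.5, 1.0]
grip_width: 0.497
finger_force: 0.0
```

```bash
python3 -c "
from h import *
look('6')"
```

```text
tcp chest [-105.5, -100.0] [542.8 -84.2 132.1] 25.8833
scene coast 393 66.5 chest [-22.1, -5.4] 83.3 [ 10 171 166]
scene coast 550 66.7 chest [-25.9, 99.3] 90.0 [ 17 130 182]
scene pull chest [-218.0, -4.1] 48
scene indrawer 438 29.0 chest [-149.4, -100.2] 93.4 [174  26  50]
side coast 306 66.7 chest [-23.4, -7.9] 85.8 [  9 162 134]
side pull chest [-217.5, -1.4] 71
side indrawer 939 28.7 chest [-142.5, -98.5] 94.3 [ 6 50 51]
```

Emit:
apply_moves --moves '[{"x": 0.0248, "y": -0.0165, "z": 0, "turn": 0}, {"x": 0.0248, "y": -0.0165, "z": 0, "turn": 0}, {"x": 0.0248, "y": -0.0165, "z": 0, "turn": 0}, {"x": 0.0248, "y": -0.0165, "z": 0, "turn": 0}, {"x": 0.0248, "y": -0.0165, "z": 0, "turn": 0}, {"x": 0.0248, "y": -0.0165, "z": 0, "turn": 0}, {"x": 0, "y": 0, "z": 0, "turn": 0}, {"x": 0, "y": 0, "z": 0.025, "turn": 0}, {"x": 0, "y": 0, "z": 0.02, "turn": 0}, {"x": 0, "y": 0, "z": 0.01, "turn": 0}, {"x": 0, "y": 0, "z": 0, "turn": 0}, {"x": 0, "y": 0, "z": 0, "turn": 0}]'

```text
time_s: 26.98
eef_pos: [691.9, 7.4, 70.1]
orientation: [[0.999, -0.047, -0.002], [-0.047, -0.999, -0.001], [-0.002, 0.001, -1.0]]
contact_force: [-0.0, 0.0, 1.1]
grip_width: 0.5
finger_force: 0.0
```

```bash
python3 -c "
from h import *
look('7')"
```

```text
tcp chest [39.0, -1.4] [691.9   7.4  70.1] 26.9833
scene coast 305 66.7 chest [-30.0, 88.6] 82.3 [ 16 135 119]
scene pull chest [-217.4, -10.9] 29
side coast 533 66.7 chest [-27.0, 99.1] 90.4 [ 15 124  84]
side coast 688 66.7 chest [-29.7, -4.7] 90.5 [  7 137  78]
side pull chest [-217.4, -0.4] 67
side indrawer 945 28.7 chest [-144.5, -100.0] 90.0 [15 29 71]
```

Red is where expected. I'll lower to push height and push it over in three calls.

Emit:
apply_moves --moves '[{"x": 0, "y": 0, "z": 0.008, "turn": 0}, {"x": 0, "y": 0, "z": 0.0035, "turn": 0}, {"x": 0, "y": 0, "z": 0, "turn": 0}, {"x": -0.008, "y": 0, "z": 0, "turn": 0}, {"x": -0.006, "y": 0, "z": 0, "turn": 0}, {"x": -0.006, "y": 0, "z": 0, "turn": 0}, {"x": -0.006, "y": 0, "z": 0, "turn": 0}, {"x": -0.006, "y": 0, "z": 0, "turn": 0}, {"x": -0.008, "y": 0, "z": 0, "turn": 0}, {"x": -0.008, "y": 0, "z": 0, "turn": 0}, {"x": -0.008, "y": 0, "z": 0, "turn": 0}, {"x": -0.008, "y": 0, "z": 0, "turn": 0}]'

```text
time_s: 28.08
eef_pos: [627.4, 10.7, 59.4]
orientation: [[0.999, -0.048, 0.0], [-0.048, -0.999, 0.0], [0.0, -0.0, -1.0]]
contact_force: [0.3, -0.2, 0.8]
grip_width: 0.5
finger_force: 0.2
```

Emit:
apply_moves --moves '[{"x": -0.007, "y": 0, "z": 0, "turn": 0}, {"x": -0.007, "y": 0, "z": 0, "turn": 0}, {"x": -0.006, "y": 0, "z": 0, "turn": 0}, {"x": -0.006, "y": 0, "z": 0, "turn": 0}, {"x": -0.006, "y": 0, "z": -0.002, "turn": 0}, {"x": -0.006, "y": 0, "z": -0.003, "turn": 0}, {"x": -0.006, "y": 0, "z": -0.003, "turn": 0}, {"x": -0.006, "y": 0, "z": 0, "turn": 0}, {"x": -0.006, "y": 0, "z": 0, "turn": 0}, {"x": -0.006, "y": 0, "z": 0, "turn": 0}, {"x": -0.006, "y": 0, "z": 0, "turn": 0}, {"x": -0.006, "y": 0, "z": 0, "turn": 0}]'

```text
time_s: 29.08
eef_pos: [553.7, 14.2, 67.2]
orientation: [[0.999, -0.048, -0.0], [-0.048, -0.999, -0.0], [-0.0, 0.0, -1.0]]
contact_force: [-0.5, -0.1, -0.1]
grip_width: 0.502
finger_force: 0.0
```

Emit:
apply_moves --moves '[{"x": -0.005, "y": 0, "z": 0, "turn": 0}, {"x": -0.005, "y": 0, "z": 0, "turn": 0}, {"x": 0, "y": 0, "z": 0, "turn": 0}, {"x": 0, "y": 0, "z": 0, "turn": 0}, {"x": 0, "y": 0, "z": -0.02, "turn": 0}, {"x": 0, "y": 0, "z": -0.04, "turn": 0}, {"x": 0, "y": 0, "z": 0, "turn": 0}]'

```text
time_s: 29.67
eef_pos: [548.4, 15.3, 133.6]
orientation: [[0.999, -0.046, 0.009], [-0.046, -0.999, 0.001], [0.009, -0.002, -1.0]]
contact_force: [1.5, -0.1, 1.5]
grip_width: 0.498
finger_force: 0.0
```

```bash
python3 -c "
from h import *
look('8')"
```

```text
tcp chest [-104.7, -0.3] [548.4  15.3 133.6] 29.6667
scene coast 466 66.7 chest [-27.2, 99.0] 88.7 [ 17 128 179]
scene indrawer 444 28.9 chest [-145.8, -98.2] 89.6 [ 0 12 88]
scene indrawer 96 40.4 chest [-155.8, 12.8] 59.5 [  9 187  83]
side coast 357 66.7 chest [-27.4, 99.5] 90.4 [ 15 128 139]
side pull chest [-216.5, 11.9] 30
side pull chest [-217.4, -14.8] 34
side indrawer 402 40.5 chest [-143.4, -3.0] 90.5 [  9 150  75]
side indrawer 938 28.7 chest [-145.8, -97.6] 93.2 [15 30 69]
```

Emit:
apply_moves --moves '[{"x": 0.02, "y": 0, "z": 0, "turn": 0}, {"x": 0.005, "y": 0, "z": 0, "turn": 0}, {"x": 0, "y": 0, "z": 0.035, "turn": 0}, {"x": 0, "y": 0, "z": 0.025, "turn": 0}, {"x": 0, "y": 0, "z": 0.001, "turn": 0}, {"x": -0.007, "y": 0, "z": 0, "turn": 0}, {"x": -0.007, "y": 0, "z": 0, "turn": 0}, {"x": -0.007, "y": 0, "z": 0, "turn": 0}, {"x": -0.007, "y": 0, "z": 0, "turn": 0}, {"x": -0.007, "y": 0, "z": 0, "turn": 0}, {"x": -0.004, "y": 0, "z": 0, "turn": 0}, {"x": 0, "y": 0, "z": 0, "turn": 0}]'

```text
time_s: 30.77
eef_pos: [529.5, 15.4, 67.0]
orientation: [[0.999, -0.047, 0.001], [-0.047, -0.999, 0.0], [0.001, -0.0, -1.0]]
contact_force: [-0.6, 0.6, 0.4]
grip_width: 0.502
finger_force: 0.0
```

Emit:
apply_moves --moves '[{"x": 0, "y": 0, "z": 0, "turn": 0}, {"x": 0, "y": 0, "z": -0.02, "turn": 0}, {"x": 0, "y": 0, "z": -0.04, "turn": 0}, {"x": 0, "y": 0, "z": 0, "turn": 0}, {"x": 0, "y": 0, "z": 0, "turn": 0}]'

```text
time_s: 31.18
eef_pos: [532.4, 15.9, 128.7]
orientation: [[0.999, -0.047, 0.005], [-0.047, -0.999, 0.002], [0.005, -0.002, -1.0]]
contact_force: [-1.0, -0.8, -0.2]
grip_width: 0.5
finger_force: 0.0
```

```bash
python3 -c "
from h import *
look('9')"
```

```text
tcp chest [-120.7, -0.5] [532.4  15.9 128.7] 31.1833
scene coast 352 66.7 chest [-26.1, 103.6] 88.4 [ 17 129 184]
scene indrawer 439 28.9 chest [-151.2, -98.8] 90.4 [38 12 86]
scene indrawer 128 41.0 chest [-153.0, 2.8] 74.2 [  9 162  85]
side coast 443 66.7 chest [-24.9, 97.1] 90.0 [ 14 127 143]
side pull chest [-217.7, -1.6] 73
side indrawer 396 40.1 chest [-144.2, -1.5] 88.3 [  9 147  73]
side indrawer 931 28.7 chest [-145.0, -99.6] 90.5 [35 23 67]
```

View pics/side_9.png

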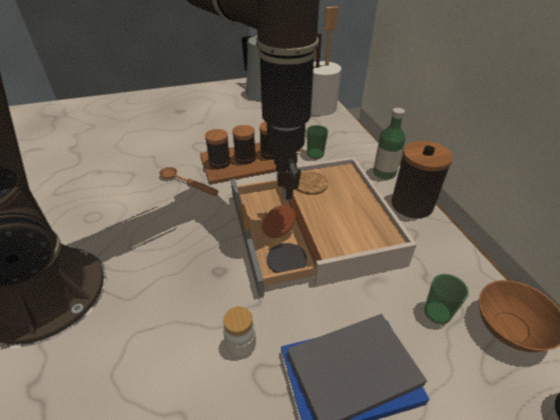

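```bash
python3 -c "
from h import *
c=cam('side'); P=pts(c); D=(P[...,:2]-O)@E.T; hsv=cv2.cvtColor(c['img'],cv2.COLOR_RGB2HSV)
m=(abs(D[...,1])<50)&(D[...,0]>-215)&(D[...,0]<-80)&(hsv[...,0]<12)&(hsv[...,1]>130)&(P[...,2]<90)&(P[...,2]>22)
x=D[m][:,0]; z=P[m][:,2]
for a in range(-205,-80,10):
    k=(x>=a)&(x<a+10)
    if k.any(): print(a,k.sum(),np.percentile(z[k],[5,50,95]).round(1))
"
```

```text
-185 6 [28.2 29.5 29.8]
-175 67 [28.4 31.9 35.3]
-165 106 [34.2 37.6 40.7]
-155 120 [39.6 43.4 47. ]
-145 131 [45.5 49.3 52.6]
-135 131 [51.1 55.  58.8]
-125 118 [56.9 60.6 64.4]
-115 93 [62.1 65.8 69.9]
-105 59 [61.4 64.5 71.2]
-95 52 [59.9 61.6 64. ]
-85 2 [58.2 58.4 58.5]
```

The side view shows the red coaster (280,220) still leaning on the lip: front edge on the drawer floor, back edge about z=70, so the fingertips slid over it. I'll push at its back edge with closed fingers, lower down.

Emit:
apply_moves --moves '[{"x": 0.025, "y": 0, "z": 0, "turn": 0}, {"x": 0.025, "y": 0, "z": 0, "turn": 0}, {"x": 0, "y": 0, "z": 0, "turn": 0}, {"x": 0, "y": 0, "z": 0, "turn": 0}, {"x": 0, "y": 0, "z": 0.03, "turn": 0}, {"x": 0, "y": 0, "z": 0.02, "turn": 0}, {"x": 0, "y": 0, "z": 0.01, "turn": 0}, {"x": 0, "y": 0, "z": 0, "turn": 0}, {"x": 0, "y": 0, "z": 0, "turn": 0}, {"x": 0, "y": 0, "z": 0, "turn": 0}]' --jaw 1

```text
time_s: 32.17
eef_pos: [580.9, 13.1, 67.3]
orientation: [[0.999, -0.047, 0.001], [-0.047, -0.999, 0.0], [0.001, -0.0, -1.0]]
contact_force: [-0.4, 0.6, 0.5]
grip_width: 0.002
finger_force: 0.0
```

Emit:
apply_moves --moves '[{"x": 0, "y": 0, "z": 0.002, "turn": 0}, {"x": -0.006, "y": 0, "z": 0, "turn": 0}, {"x": -0.006, "y": 0, "z": 0, "turn": 0}, {"x": -0.006, "y": 0, "z": 0, "turn": 0}, {"x": -0.006, "y": 0, "z": 0, "turn": 0}, {"x": -0.006, "y": 0, "z": 0, "turn": 0}, {"x": -0.006, "y": 0, "z": 0, "turn": 0}, {"x": 0, "y": 0, "z": 0, "turn": 0}, {"x": 0, "y": 0, "z": 0, "turn": 0}, {"x": 0, "y": 0, "z": -0.02, "turn": 0}, {"x": 0, "y": 0, "z": -0.04, "turn": 0}, {"x": 0, "y": 0, "z": 0, "turn": 0}]'

```text
time_s: 33.17
eef_pos: [548.4, 15.4, 130.6]
orientation: [[0.999, -0.046, 0.009], [-0.046, -0.999, 0.001], [0.009, -0.002, -1.0]]
contact_force: [1.9, 0.9, 1.4]
grip_width: 0.001
finger_force: 0.0
```

```bash
python3 -c "
from h import *
look('10')"
```

```text
tcp chest [-104.7, -0.2] [548.4  15.4 130.6] 33.1667
scene coast 512 66.8 chest [-27.1, 99.7] 89.0 [ 17 133 182]
scene indrawer 445 28.8 chest [-144.3, -100.3] 93.6 [15 12 86]
scene indrawer 472 29.1 chest [-150.7, 1.0] 92.5 [  9 167 101]
side coast 420 66.7 chest [-26.8, 97.2] 88.8 [ 15 128 140]
side pull chest [-217.3, -2.0] 67
side indrawer 800 28.8 chest [-145.3, -1.7] 90.9 [ 10 150  73]
side indrawer 936 28.8 chest [-144.6, -99.9] 89.9 [ 4 26 68]
```

Red now lies flat (z 29 top). Cork next.

Emit:
apply_moves --moves '[{"x": 0.0247, "y": -0.0164, "z": 0, "turn": 0}, {"x": 0.0247, "y": -0.0164, "z": 0, "turn": 0}, {"x": 0.0247, "y": -0.0164, "z": 0, "turn": 0}, {"x": 0.0247, "y": -0.0164, "z": 0, "turn": 0}, {"x": 0.0247, "y": -0.0164, "z": 0, "turn": 0}, {"x": 0.0247, "y": -0.0164, "z": 0, "turn": 0}, {"x": 0, "y": 0, "z": 0, "turn": 0}, {"x": 0, "y": 0, "z": 0.025, "turn": 0}, {"x": 0, "y": 0, "z": 0.02, "turn": 0}, {"x": 0, "y": 0, "z": 0.01, "turn": 0}, {"x": 0, "y": 0, "z": 0, "turn": 0}, {"x": 0, "y": 0, "z": 0, "turn": 0}]' --jaw 0

```text
time_s: 34.27
eef_pos: [696.8, 105.6, 68.5]
orientation: [[0.999, -0.047, -0.002], [-0.047, -0.999, -0.001], [-0.002, 0.001, -1.0]]
contact_force: [0.4, -0.2, 0.7]
grip_width: 0.498
finger_force: 0.0
```

```bash
python3 -c "
from h import *
look('11')"
```

```text
tcp chest [39.2, 97.0] [696.8 105.6  68.5] 34.2667
scene indrawer 434 28.9 chest [-147.8, -99.6] 91.8 [15 11 96]
side coast 540 66.7 chest [-28.8, 98.6] 91.5 [ 17 129  85]
side pull chest [-217.7, -1.0] 63
side indrawer 809 28.7 chest [-141.6, -1.0] 92.9 [  9 154 131]
side indrawer 933 28.7 chest [-145.3, -97.2] 93.7 [15 36 71]
```

Emit:
apply_moves --moves '[{"x": 0, "y": 0, "z": 0.007, "turn": 0}, {"x": 0, "y": 0, "z": 0.0025, "turn": 0}, {"x": 0, "y": 0, "z": 0, "turn": 0}, {"x": -0.008, "y": 0, "z": 0, "turn": 0}, {"x": -0.006, "y": 0, "z": 0, "turn": 0}, {"x": -0.006, "y": 0, "z": 0, "turn": 0}, {"x": -0.006, "y": 0, "z": 0, "turn": 0}, {"x": -0.006, "y": 0, "z": 0, "turn": 0}, {"x": -0.008, "y": 0, "z": 0, "turn": 0}, {"x": -0.008, "y": 0, "z": 0, "turn": 0}, {"x": -0.008, "y": 0, "z": 0, "turn": 0}, {"x": -0.008, "y": 0, "z": 0, "turn": 0}]'

```text
time_s: 35.37
eef_pos: [632.3, 109.0, 59.9]
orientation: [[0.999, -0.048, 0.0], [-0.048, -0.999, 0.0], [0.0, -0.0, -1.0]]
contact_force: [0.6, 0.4, 0.2]
grip_width: 0.494
finger_force: 0.2
```

Emit:
apply_moves --moves '[{"x": -0.007, "y": 0, "z": 0, "turn": 0}, {"x": -0.007, "y": 0, "z": 0, "turn": 0}, {"x": -0.006, "y": 0, "z": 0, "turn": 0}, {"x": -0.006, "y": 0, "z": 0, "turn": 0}, {"x": -0.006, "y": 0, "z": -0.002, "turn": 0}, {"x": -0.006, "y": 0, "z": -0.002, "turn": 0}, {"x": -0.006, "y": 0, "z": -0.002, "turn": 0}, {"x": -0.006, "y": 0, "z": 0, "turn": 0}, {"x": -0.006, "y": 0, "z": 0, "turn": 0}, {"x": -0.006, "y": 0, "z": 0, "turn": 0}, {"x": -0.006, "y": 0, "z": 0, "turn": 0}, {"x": -0.006, "y": 0, "z": 0, "turn": 0}]'

```text
time_s: 36.37
eef_pos: [558.6, 112.5, 65.7]
orientation: [[0.999, -0.048, -0.0], [-0.048, -0.999, -0.0], [-0.0, 0.0, -1.0]]
contact_force: [1.0, -0.3, -0.1]
grip_width: 0.501
finger_force: 0.0
```

Emit:
apply_moves --moves '[{"x": -0.005, "y": 0, "z": 0, "turn": 0}, {"x": -0.005, "y": 0, "z": 0, "turn": 0}, {"x": -0.005, "y": 0, "z": 0, "turn": 0}, {"x": 0, "y": 0, "z": 0, "turn": 0}, {"x": 0, "y": 0, "z": 0, "turn": 0}, {"x": 0, "y": 0, "z": -0.02, "turn": 0}, {"x": 0, "y": 0, "z": -0.04, "turn": 0}, {"x": 0, "y": 0, "z": 0, "turn": 0}]'

```text
time_s: 37.03
eef_pos: [548.1, 114.5, 132.2]
orientation: [[0.999, -0.046, 0.009], [-0.046, -0.999, 0.003], [0.008, -0.003, -1.0]]
contact_force: [2.3, 1.4, 1.4]
grip_width: 0.5
finger_force: 0.0
```

```bash
python3 -c "
from h import *
look('12')"
```

```text
tcp chest [-109.7, 98.7] [548.1 114.5 132.2] 37.0333
scene indrawer 445 28.9 chest [-146.5, -99.7] 91.6 [30  6 83]
scene indrawer 469 29.2 chest [-152.6, 0.7] 90.5 [ 10 168 164]
scene indrawer 522 29.1 chest [-149.9, 97.8] 91.4 [ 16 138 113]
side pull chest [-217.9, 4.2] 34
side indrawer 645 28.6 chest [-146.3, 97.0] 91.4 [ 14 132  79]
side indrawer 806 28.6 chest [-144.0, -1.6] 89.4 [  8 153 125]
side indrawer 938 28.7 chest [-144.5, -100.0] 90.2 [26 27 65]
```

All three coasters lie flat in the drawer (tops at z≈29, about y −100, −1, +97). I'll push the drawer shut from the front with closed fingers.

Emit:
apply_moves --moves '[{"x": -0.0214, "y": 0.0164, "z": 0, "turn": 0}, {"x": -0.0214, "y": 0.0164, "z": 0, "turn": 0}, {"x": -0.0214, "y": 0.0164, "z": 0, "turn": 0}, {"x": -0.0214, "y": 0.0164, "z": 0, "turn": 0}, {"x": -0.0214, "y": 0.0164, "z": 0, "turn": 0}, {"x": -0.0214, "y": 0.0164, "z": 0, "turn": 0}, {"x": 0, "y": 0, "z": 0, "turn": 0}, {"x": 0, "y": 0, "z": 0, "turn": 0}]' --jaw 1

```text
time_s: 37.8
eef_pos: [410.3, 20.3, 125.5]
orientation: [[0.999, -0.048, -0.0], [-0.048, -0.999, 0.0], [-0.0, -0.0, -1.0]]
contact_force: [0.2, -0.4, 0.4]
grip_width: 0.002
finger_force: 0.0
```

```bash
python3 -c "
from h import *
tell()"
```

```text
tcp chest [-242.9, -2.0] [410.3  20.3 125.5] 37.8
```

Emit:
apply_moves --moves '[{"x": 0, "y": 0, "z": 0.03, "turn": 0}, {"x": 0, "y": 0, "z": 0.02, "turn": 0}, {"x": 0, "y": 0, "z": 0.007, "turn": 0}, {"x": 0, "y": 0, "z": 0, "turn": 0}, {"x": 0.004, "y": 0, "z": 0, "turn": 0}, {"x": 0.004, "y": 0, "z": 0, "turn": 0}, {"x": 0.006, "y": 0, "z": 0, "turn": 0}, {"x": 0.008, "y": 0, "z": 0, "turn": 0}, {"x": 0.01, "y": 0, "z": 0, "turn": 0}, {"x": 0.01, "y": 0, "z": 0, "turn": 0}, {"x": 0.01, "y": 0, "z": 0, "turn": 0}, {"x": 0.01, "y": 0, "z": 0, "turn": 0}]'

```text
time_s: 38.8
eef_pos: [474.5, 17.9, 68.8]
orientation: [[0.999, -0.048, 0.0], [-0.048, -0.999, -0.0], [0.0, 0.0, -1.0]]
contact_force: [-2.3, 0.6, 0.4]
grip_width: -0.0
finger_force: 1.1
```

Emit:
apply_moves --moves '[{"x": 0.01, "y": 0, "z": 0, "turn": 0}, {"x": 0.01, "y": 0, "z": 0, "turn": 0}, {"x": 0.009, "y": 0, "z": 0, "turn": 0}, {"x": 0.008, "y": 0, "z": 0, "turn": 0}, {"x": 0.006, "y": 0, "z": 0, "turn": 0}, {"x": 0.005, "y": 0, "z": 0, "turn": 0}, {"x": 0.004, "y": 0, "z": 0, "turn": 0}, {"x": 0.003, "y": 0, "z": 0, "turn": 0}, {"x": 0.002, "y": 0, "z": 0, "turn": 0}, {"x": 0.001, "y": 0, "z": 0, "turn": 0}, {"x": 0, "y": 0, "z": 0, "turn": 0}]'

```text
time_s: 39.72
eef_pos: [531.4, 15.4, 68.8]
orientation: [[0.999, -0.048, 0.0], [-0.048, -0.999, 0.0], [0.0, -0.0, -1.0]]
contact_force: [-1.1, -0.0, -0.7]
grip_width: 0.006
finger_force: 0.3
```

```bash
python3 -c "
from h import *
look('13')"
```

```text
tcp chest [-121.7, -1.1] [531.4  15.4  68.8] 39.7167
scene pull chest [-107.1, 1.0] 69
side pull chest [-106.8, -16.9] 29
side indrawer 143 36.7 chest [-112.4, -46.0] 139.9 [16 49 57]
```

Not yet at the shut stop; pressing on in small steps.

Emit:
apply_moves --moves '[{"x": 0.001, "y": 0, "z": 0, "turn": 0}, {"x": 0.001, "y": 0, "z": 0, "turn": 0}, {"x": 0, "y": 0, "z": 0, "turn": 0}, {"x": 0, "y": 0, "z": 0, "turn": 0}]'

```text
time_s: 40.15
eef_pos: [532.0, 15.1, 68.6]
orientation: [[0.999, -0.048, -0.002], [-0.048, -0.999, -0.0], [-0.002, 0.0, -1.0]]
contact_force: [-5.6, 1.6, 3.4]
grip_width: 0.0
finger_force: 2.7
```

Emit:
apply_moves --moves '[{"x": 0.001, "y": 0, "z": 0, "turn": 0}, {"x": 0.001, "y": 0, "z": 0, "turn": 0}, {"x": 0, "y": 0, "z": 0, "turn": 0}, {"x": 0, "y": 0, "z": 0, "turn": 0}]'

```text
time_s: 40.48
eef_pos: [531.9, 14.6, 68.1]
orientation: [[0.999, -0.048, -0.006], [-0.048, -0.999, -0.001], [-0.006, 0.001, -1.0]]
contact_force: [-11.7, 2.2, 5.1]
grip_width: 0.006
finger_force: 5.7
```

Emit:
apply_moves --moves '[{"x": -0.012, "y": 0, "z": 0, "turn": 0}, {"x": 0, "y": 0, "z": -0.035, "turn": 0}, {"x": 0, "y": 0, "z": -0.035, "turn": 0}, {"x": 0, "y": 0, "z": -0.035, "turn": 0}, {"x": 0.0055, "y": -0.036, "z": 0, "turn": 0}, {"x": 0.0055, "y": -0.036, "z": 0, "turn": 0}, {"x": 0.0055, "y": -0.036, "z": 0, "turn": 0}, {"x": 0.0055, "y": -0.036, "z": 0, "turn": 0}, {"x": 0.0055, "y": -0.036, "z": 0, "turn": 0}, {"x": 0.0055, "y": -0.036, "z": 0, "turn": 0}, {"x": 0.0055, "y": -0.036, "z": 0, "turn": 0}, {"x": 0, "y": 0, "z": 0, "turn": 0}]' --jaw -1

```text
time_s: 41.48
eef_pos: [575.2, 271.3, 173.5]
orientation: [[0.999, -0.044, 0.002], [-0.044, -0.999, 0.001], [0.002, -0.001, -1.0]]
contact_force: [0.4, -0.0, 0.2]
grip_width: 1.004
finger_force: 0.0
```

```bash
cat >> h.py <<'E'
def cans():
    tell()
    for n in('scene','side'):
        c=cam(n); save(c,f'{n}_cans.png'); P=pts(c);z=P[...,2]; D=(P[...,:2]-O)@E.T
        for nm,m in dict(board=(z>107)&(z<114)&(D[...,1]>200),deck=(z>149)&(z<156)&(abs(D[...,1])<165)&(D[...,0]>-100)).items():
            for b in blobs(m&(D[...,0]<140),P,100): print(n,nm,b['n'],b['z'],'chest',ch(b['circ']),b['circ'][2],ch(b['mid']))
        m=(z>92)&(z<98)&(D[...,0]>-240)&(D[...,0]<-95)&(abs(D[...,1])<45)
        for b in blobs(m,P,25): print(n,'pull chest',ch(b['rect']),b['n'])
E
python3 -c "
from h import *
cans()"
```

```text
tcp chest [-90.2, 256.7] [575.2 271.3 173.5] 41.4833
scene board 394 111.3 chest [-157.6, 319.2] 65.6 [-155.0, 319.5]
scene board 533 111.1 chest [-79.1, 324.1] 65.1 [-78.7, 324.3]
side board 202 110.6 chest [-79.5, 321.6] 65.7 [-79.5, 321.2]
side board 222 110.7 chest [-159.7, 319.4] 69.3 [-158.6, 317.4]
side board 235 110.6 chest [-236.0, 312.7] 65.3 [-235.8, 312.5]
side pull chest [-106.5, 10.3] 27
side pull chest [-106.4, -16.8] 26
```

Emit:
apply_moves --moves '[{"x": 0.0055, "y": -0.035, "z": 0, "turn": 0}, {"x": 0.0055, "y": -0.035, "z": 0, "turn": 0}, {"x": 0, "y": 0, "z": 0, "turn": 0}, {"x": 0, "y": 0, "z": 0, "turn": 0}, {"x": 0, "y": 0, "z": 0, "turn": 0}]'

```text
time_s: 42.0
eef_pos: [587.8, 334.1, 173.7]
orientation: [[0.999, -0.048, -0.0], [-0.048, -0.999, -0.0], [-0.0, 0.0, -1.0]]
contact_force: [-0.2, -0.6, -0.4]
grip_width: 1.0
finger_force: 0.0
```

```bash
python3 -c "
from h import *
tell()"
```

```text
tcp chest [-80.6, 320.0] [587.8 334.1 173.7] 42.0
```

Emit:
apply_moves --moves '[{"x": 0.0015, "y": -0.0025, "z": 0.03, "turn": 0}, {"x": 0, "y": 0, "z": 0.035, "turn": 0}, {"x": 0, "y": 0, "z": 0.03, "turn": 0}, {"x": 0, "y": 0, "z": 0.012, "turn": 0}, {"x": 0, "y": 0, "z": 0, "turn": 0}, {"x": 0, "y": 0, "z": 0, "turn": 0}]'

```text
time_s: 42.5
eef_pos: [590.1, 336.7, 67.6]
orientation: [[0.999, -0.048, 0.0], [-0.048, -0.999, -0.0], [0.0, 0.0, -1.0]]
contact_force: [0.9, 0.1, 0.7]
grip_width: 0.999
finger_force: 0.0
```

Emit:
apply_moves --moves '[{"x": 0, "y": 0, "z": 0, "turn": 0}, {"x": 0, "y": 0, "z": 0, "turn": 0}, {"x": 0, "y": 0, "z": 0, "turn": 0}, {"x": 0, "y": 0, "z": 0, "turn": 0}, {"x": 0, "y": 0, "z": 0, "turn": 0}, {"x": 0, "y": 0, "z": 0, "turn": 0}, {"x": 0, "y": 0, "z": 0, "turn": 0}, {"x": 0, "y": 0, "z": 0, "turn": 0}, {"x": 0, "y": 0, "z": -0.02, "turn": 0}, {"x": 0, "y": 0, "z": -0.035, "turn": 0}, {"x": 0, "y": 0, "z": -0.035, "turn": 0}, {"x": 0, "y": 0, "z": 0, "turn": 0}]' --jaw 1

```text
time_s: 43.5
eef_pos: [593.1, 339.8, 166.2]
orientation: [[0.999, -0.046, 0.011], [-0.046, -0.999, 0.007], [0.01, -0.008, -1.0]]
contact_force: [0.5, 1.3, -0.1]
grip_width: 0.718
finger_force: 66.3
```

Emit:
apply_moves --moves '[{"x": 0.004, "y": 0.018, "z": 0, "turn": 0}, {"x": 0.008, "y": 0.037, "z": 0, "turn": 0}, {"x": 0.008, "y": 0.037, "z": 0, "turn": 0}, {"x": 0.008, "y": 0.037, "z": 0, "turn": 0}, {"x": 0.008, "y": 0.037, "z": 0, "turn": 0}, {"x": 0.008, "y": 0.037, "z": 0, "turn": 0}, {"x": 0.008, "y": 0.037, "z": 0, "turn": 0}, {"x": 0.008, "y": 0.037, "z": 0, "turn": 0}, {"x": 0.008, "y": 0.037, "z": 0, "turn": 0}, {"x": 0.008, "y": 0.037, "z": 0, "turn": 0}, {"x": 0.008, "y": 0.037, "z": 0, "turn": 0}, {"x": 0.008, "y": 0.025, "z": 0, "turn": 0}]'

```text
time_s: 44.5
eef_pos: [661.5, -82.8, 157.5]
orientation: [[0.999, -0.049, 0.001], [-0.049, -0.999, 0.0], [0.001, -0.0, -1.0]]
contact_force: [0.6, 1.2, -2.0]
grip_width: 0.719
finger_force: 66.2
```

Emit:
apply_moves --moves '[{"x": 0.002, "y": 0.009, "z": 0, "turn": 0}, {"x": 0, "y": 0, "z": 0, "turn": 0}, {"x": 0, "y": 0, "z": 0, "turn": 0}, {"x": 0, "y": 0, "z": 0, "turn": 0}]'

```text
time_s: 44.83
eef_pos: [663.2, -88.0, 157.0]
orientation: [[0.999, -0.047, 0.0], [-0.047, -0.999, 0.0], [0.0, -0.0, -1.0]]
contact_force: [-0.3, 0.9, -2.4]
grip_width: 0.724
finger_force: 66.2
```

```bash
python3 -c "
from h import *
tell()"
```

```text
tcp chest [14.9, -98.0] [663.2 -88.  157. ] 44.8333
```

Emit:
apply_moves --moves '[{"x": 0, "y": 0.002, "z": 0.02, "turn": 0}, {"x": 0, "y": 0, "z": 0.015, "turn": 0}, {"x": 0, "y": 0, "z": 0.007, "turn": 0}, {"x": 0, "y": 0, "z": 0.003, "turn": 0}, {"x": 0, "y": 0, "z": 0.0015, "turn": 0}, {"x": 0, "y": 0, "z": 0, "turn": 0}, {"x": 0, "y": 0, "z": 0, "turn": 0}]'

```text
time_s: 45.42
eef_pos: [664.2, -89.6, 112.8]
orientation: [[0.999, -0.045, 0.003], [-0.045, -0.999, -0.0], [0.003, 0.0, -1.0]]
contact_force: [-3.6, 2.0, 8.5]
grip_width: 0.72
finger_force: 66.3
```

Emit:
apply_moves --moves '[{"x": 0, "y": 0, "z": -0.001, "turn": 0}, {"x": 0, "y": 0, "z": 0, "turn": 0}, {"x": 0, "y": 0, "z": 0, "turn": 0}, {"x": 0, "y": 0, "z": 0, "turn": 0}, {"x": 0, "y": 0, "z": -0.02, "turn": 0}, {"x": 0, "y": 0, "z": -0.03, "turn": 0}, {"x": 0, "y": 0, "z": -0.03, "turn": 0}, {"x": 0, "y": 0, "z": 0, "turn": 0}]' --jaw -1

```text
time_s: 46.08
eef_pos: [666.6, -90.9, 198.1]
orientation: [[0.999, -0.046, 0.009], [-0.046, -0.999, -0.001], [0.009, 0.0, -1.0]]
contact_force: [1.2, -0.2, 1.3]
grip_width: 0.998
finger_force: 0.0
```

Emit:
apply_moves --moves '[{"x": -0.0145, "y": -0.0349, "z": 0, "turn": 0}, {"x": -0.0145, "y": -0.0349, "z": 0, "turn": 0}, {"x": -0.0145, "y": -0.0349, "z": 0, "turn": 0}, {"x": -0.0145, "y": -0.0349, "z": 0, "turn": 0}, {"x": -0.0145, "y": -0.0349, "z": 0, "turn": 0}, {"x": -0.0145, "y": -0.0349, "z": 0, "turn": 0}, {"x": -0.0145, "y": -0.0349, "z": 0, "turn": 0}, {"x": -0.0145, "y": -0.0349, "z": 0, "turn": 0}, {"x": -0.0145, "y": -0.0349, "z": 0, "turn": 0}, {"x": -0.0145, "y": -0.0349, "z": 0, "turn": 0}, {"x": -0.0145, "y": -0.0349, "z": 0, "turn": 0}, {"x": -0.0145, "y": -0.0349, "z": 0, "turn": 0}]'

```text
time_s: 47.08
eef_pos: [508.5, 337.7, 191.4]
orientation: [[0.999, -0.047, 0.0], [-0.047, -0.999, 0.0], [0.0, -0.0, -1.0]]
contact_force: [0.3, -0.2, -0.1]
grip_width: 1.002
finger_force: 0.0
```

Emit:
apply_moves --moves '[{"x": 0, "y": 0, "z": 0, "turn": 0}, {"x": 0, "y": 0, "z": 0, "turn": 0}, {"x": 0, "y": 0, "z": 0, "turn": 0}]'

```text
time_s: 47.33
eef_pos: [509.2, 336.1, 191.0]
orientation: [[0.999, -0.047, -0.0], [-0.047, -0.999, -0.0], [-0.0, 0.0, -1.0]]
contact_force: [-0.6, -0.3, 0.6]
grip_width: 0.996
finger_force: 0.0
```

```bash
python3 -c "
from h import *
cans()"
```

```text
tcp chest [-159.3, 318.2] [509.2 336.1 191. ] 47.3333
scene board 396 111.5 chest [-236.1, 315.6] 66.4 [-234.9, 315.2]
scene board 480 111.2 chest [-158.3, 321.3] 66.8 [-157.4, 319.4]
scene deck 471 153.5 chest [14.1, -98.4] 65.9 [15.6, -97.5]
scene pull chest [-105.3, 9.6] 40
side board 209 110.7 chest [-157.5, 319.4] 66.6 [-158.3, 317.8]
side board 234 110.7 chest [-235.4, 314.9] 65.8 [-236.0, 313.2]
side deck 536 153.6 chest [14.5, -100.1] 65.6 [13.3, -101.1]
side pull chest [-105.9, -0.9] 64
```

Emit:
apply_moves --moves '[{"x": 0.001, "y": 0, "z": 0.03, "turn": 0}, {"x": 0, "y": 0, "z": 0.035, "turn": 0}, {"x": 0, "y": 0, "z": 0.035, "turn": 0}, {"x": 0, "y": 0, "z": 0.024, "turn": 0}, {"x": 0, "y": 0, "z": 0, "turn": 0}, {"x": 0, "y": 0, "z": 0, "turn": 0}]'

```text
time_s: 47.93
eef_pos: [510.7, 334.4, 66.7]
orientation: [[0.999, -0.049, -0.001], [-0.049, -0.999, -0.002], [-0.001, 0.002, -1.0]]
contact_force: [0.3, 0.6, 0.7]
grip_width: 1.0
finger_force: 0.0
```

Emit:
apply_moves --moves '[{"x": 0, "y": 0, "z": 0, "turn": 0}, {"x": 0, "y": 0, "z": 0, "turn": 0}, {"x": 0, "y": 0, "z": 0, "turn": 0}, {"x": 0, "y": 0, "z": 0, "turn": 0}, {"x": 0, "y": 0, "z": 0, "turn": 0}, {"x": 0, "y": 0, "z": 0, "turn": 0}, {"x": 0, "y": 0, "z": 0, "turn": 0}, {"x": 0, "y": 0, "z": 0, "turn": 0}, {"x": 0, "y": 0, "z": -0.02, "turn": 0}, {"x": 0, "y": 0, "z": -0.035, "turn": 0}, {"x": 0, "y": 0, "z": -0.035, "turn": 0}, {"x": 0, "y": 0, "z": 0, "turn": 0}]' --jaw 1

```text
time_s: 48.93
eef_pos: [513.7, 338.7, 166.2]
orientation: [[0.999, -0.046, 0.01], [-0.046, -0.999, 0.008], [0.009, -0.009, -1.0]]
contact_force: [1.6, 1.0, -0.7]
grip_width: 0.723
finger_force: 65.9
```

Emit:
apply_moves --moves '[{"x": 0.0085, "y": 0.016, "z": 0, "turn": 0}, {"x": 0.017, "y": 0.032, "z": 0, "turn": 0}, {"x": 0.017, "y": 0.032, "z": 0, "turn": 0}, {"x": 0.017, "y": 0.032, "z": 0, "turn": 0}, {"x": 0.017, "y": 0.032, "z": 0, "turn": 0}, {"x": 0.017, "y": 0.032, "z": 0, "turn": 0}, {"x": 0.017, "y": 0.032, "z": 0, "turn": 0}, {"x": 0.017, "y": 0.032, "z": 0, "turn": 0}, {"x": 0.017, "y": 0.032, "z": 0, "turn": 0}, {"x": 0.017, "y": 0.032, "z": 0, "turn": 0}, {"x": 0.012, "y": 0.0145, "z": 0, "turn": 0}, {"x": 0, "y": 0, "z": 0, "turn": 0}]'

```text
time_s: 49.93
eef_pos: [670.2, 5.9, 157.8]
orientation: [[0.999, -0.051, 0.001], [-0.051, -0.999, -0.0], [0.001, 0.0, -1.0]]
contact_force: [0.7, 0.9, -2.2]
grip_width: 0.723
finger_force: 66.0
```

Emit:
apply_moves --moves '[{"x": 0, "y": 0, "z": 0, "turn": 0}, {"x": 0, "y": 0, "z": 0, "turn": 0}]'

```text
time_s: 50.1
eef_pos: [668.4, 9.7, 157.7]
orientation: [[0.999, -0.048, 0.001], [-0.048, -0.999, 0.001], [0.001, -0.001, -1.0]]
contact_force: [-0.7, 1.6, -1.6]
grip_width: 0.721
finger_force: 66.0
```

```bash
python3 -c "
from h import *
tell()"
```

```text
tcp chest [15.5, -0.2] [668.4   9.7 157.7] 50.1
```

Emit:
apply_moves --moves '[{"x": 0, "y": 0, "z": 0.02, "turn": 0}, {"x": 0, "y": 0, "z": 0.015, "turn": 0}, {"x": 0, "y": 0, "z": 0.007, "turn": 0}, {"x": 0, "y": 0, "z": 0.003, "turn": 0}, {"x": 0, "y": 0, "z": 0.0012, "turn": 0}, {"x": 0, "y": 0, "z": 0, "turn": 0}, {"x": 0, "y": 0, "z": 0, "turn": 0}]'

```text
time_s: 50.68
eef_pos: [669.1, 10.5, 113.2]
orientation: [[0.999, -0.046, 0.002], [-0.046, -0.999, 0.0], [0.002, -0.0, -1.0]]
contact_force: [-2.3, -0.5, 6.4]
grip_width: 0.726
finger_force: 66.2
```

Emit:
apply_moves --moves '[{"x": 0, "y": 0, "z": 0, "turn": 0}, {"x": 0, "y": 0, "z": 0, "turn": 0}, {"x": 0, "y": 0, "z": 0, "turn": 0}, {"x": 0, "y": 0, "z": 0, "turn": 0}, {"x": 0, "y": 0, "z": -0.02, "turn": 0}, {"x": 0, "y": 0, "z": -0.03, "turn": 0}, {"x": 0, "y": 0, "z": -0.03, "turn": 0}, {"x": 0, "y": 0, "z": 0, "turn": 0}]' --jaw -1

```text
time_s: 51.35
eef_pos: [671.9, 9.7, 198.0]
orientation: [[0.999, -0.047, 0.009], [-0.047, -0.999, 0.001], [0.009, -0.001, -1.0]]
contact_force: [2.0, 0.0, 1.4]
grip_width: 1.0
finger_force: 0.0
```

Emit:
apply_moves --moves '[{"x": -0.0228, "y": -0.0285, "z": 0, "turn": 0}, {"x": -0.0228, "y": -0.0285, "z": 0, "turn": 0}, {"x": -0.0228, "y": -0.0285, "z": 0, "turn": 0}, {"x": -0.0228, "y": -0.0285, "z": 0, "turn": 0}, {"x": -0.0228, "y": -0.0285, "z": 0, "turn": 0}, {"x": -0.0228, "y": -0.0285, "z": 0, "turn": 0}, {"x": -0.0228, "y": -0.0285, "z": 0, "turn": 0}, {"x": -0.0228, "y": -0.0285, "z": 0, "turn": 0}, {"x": -0.0228, "y": -0.0285, "z": 0, "turn": 0}, {"x": -0.0228, "y": -0.0285, "z": 0, "turn": 0}, {"x": -0.0228, "y": -0.0285, "z": 0, "turn": 0}, {"x": 0, "y": 0, "z": 0, "turn": 0}]'

```text
time_s: 52.35
eef_pos: [430.5, 338.9, 191.3]
orientation: [[0.999, -0.044, 0.001], [-0.044, -0.999, 0.002], [0.001, -0.002, -1.0]]
contact_force: [0.8, -0.2, -0.8]
grip_width: 0.998
finger_force: 0.0
```

Emit:
apply_moves --moves '[{"x": 0, "y": 0, "z": 0, "turn": 0}, {"x": 0, "y": 0, "z": 0, "turn": 0}]'

```text
time_s: 52.52
eef_pos: [432.8, 334.8, 191.0]
orientation: [[0.999, -0.047, -0.0], [-0.047, -0.999, -0.0], [-0.0, 0.0, -1.0]]
contact_force: [-0.2, -0.3, 0.3]
grip_width: 1.002
finger_force: 0.0
```

```bash
python3 -c "
from h import *
cans()"
```

```text
tcp chest [-235.5, 313.2] [432.8 334.8 191. ] 52.5167
scene board 396 111.3 chest [-236.3, 314.3] 68.1 [-234.8, 314.8]
scene deck 463 153.7 chest [14.2, -99.0] 66.3 [15.4, -97.8]
scene deck 521 153.7 chest [14.3, 1.5] 66.0 [15.0, 2.3]
side board 230 110.6 chest [-234.3, 313.7] 66.7 [-236.5, 313.3]
side deck 406 153.6 chest [13.9, -0.5] 66.0 [13.4, -0.9]
side deck 524 153.6 chest [14.0, -100.1] 64.7 [13.0, -101.0]
side pull chest [-106.4, -0.7] 68
```

Emit:
apply_moves --moves '[{"x": 0, "y": -0.001, "z": 0.03, "turn": 0}, {"x": 0, "y": 0, "z": 0.035, "turn": 0}, {"x": 0, "y": 0, "z": 0.035, "turn": 0}, {"x": 0, "y": 0, "z": 0.024, "turn": 0}, {"x": 0, "y": 0, "z": 0, "turn": 0}, {"x": 0, "y": 0, "z": 0, "turn": 0}]'

```text
time_s: 53.12
eef_pos: [433.4, 334.2, 66.5]
orientation: [[0.999, -0.049, -0.001], [-0.049, -0.999, -0.003], [-0.001, 0.003, -1.0]]
contact_force: [0.1, -0.4, 0.2]
grip_width: 0.998
finger_force: 0.0
```

Emit:
apply_moves --moves '[{"x": 0, "y": 0, "z": 0, "turn": 0}, {"x": 0, "y": 0, "z": 0, "turn": 0}, {"x": 0, "y": 0, "z": 0, "turn": 0}, {"x": 0, "y": 0, "z": 0, "turn": 0}, {"x": 0, "y": 0, "z": 0, "turn": 0}, {"x": 0, "y": 0, "z": 0, "turn": 0}, {"x": 0, "y": 0, "z": 0, "turn": 0}, {"x": 0, "y": 0, "z": 0, "turn": 0}, {"x": 0, "y": 0, "z": -0.02, "turn": 0}, {"x": 0, "y": 0, "z": -0.035, "turn": 0}, {"x": 0, "y": 0, "z": -0.035, "turn": 0}, {"x": 0, "y": 0, "z": 0, "turn": 0}]' --jaw 1

```text
time_s: 54.12
eef_pos: [435.9, 338.7, 165.2]
orientation: [[0.999, -0.046, 0.008], [-0.046, -0.999, 0.009], [0.008, -0.01, -1.0]]
contact_force: [-0.2, 1.9, -2.1]
grip_width: 0.722
finger_force: 66.5
```

Emit:
apply_moves --moves '[{"x": 0.012, "y": 0.0105, "z": 0, "turn": 0}, {"x": 0.0255, "y": 0.0217, "z": 0, "turn": 0}, {"x": 0.0255, "y": 0.0217, "z": 0, "turn": 0}, {"x": 0.0255, "y": 0.0217, "z": 0, "turn": 0}, {"x": 0.0255, "y": 0.0217, "z": 0, "turn": 0}, {"x": 0.0255, "y": 0.0217, "z": 0, "turn": 0}, {"x": 0.0255, "y": 0.0217, "z": 0, "turn": 0}, {"x": 0.0255, "y": 0.0217, "z": 0, "turn": 0}, {"x": 0.0255, "y": 0.0217, "z": 0, "turn": 0}, {"x": 0.0255, "y": 0.0217, "z": 0, "turn": 0}, {"x": 0.009, "y": 0.0072, "z": 0, "turn": 0}, {"x": 0, "y": 0, "z": 0, "turn": 0}]'

```text
time_s: 55.12
eef_pos: [674.8, 108.6, 157.0]
orientation: [[0.999, -0.051, 0.001], [-0.051, -0.999, 0.0], [0.001, -0.0, -1.0]]
contact_force: [-0.8, 0.2, -2.3]
grip_width: 0.724
finger_force: 66.4
```

Emit:
apply_moves --moves '[{"x": 0, "y": 0, "z": 0, "turn": 0}, {"x": 0, "y": 0, "z": 0, "turn": 0}]'

```text
time_s: 55.28
eef_pos: [672.5, 111.4, 157.3]
orientation: [[0.999, -0.048, -0.0], [-0.048, -0.999, 0.0], [-0.0, -0.0, -1.0]]
contact_force: [-1.3, 0.0, -2.2]
grip_width: 0.724
finger_force: 66.4
```

```bash
python3 -c "
from h import *
tell()"
```

```text
tcp chest [14.7, 101.6] [672.5 111.4 157.3] 55.2833
```

Emit:
apply_moves --moves '[{"x": 0, "y": 0, "z": 0.02, "turn": 0}, {"x": 0, "y": 0, "z": 0.015, "turn": 0}, {"x": 0, "y": 0, "z": 0.007, "turn": 0}, {"x": 0, "y": 0, "z": 0.003, "turn": 0}, {"x": 0, "y": 0, "z": 0.0012, "turn": 0}, {"x": 0, "y": 0, "z": 0, "turn": 0}, {"x": 0, "y": 0, "z": 0, "turn": 0}]'

```text
time_s: 55.87
eef_pos: [673.4, 111.7, 112.7]
orientation: [[0.999, -0.046, 0.002], [-0.046, -0.999, 0.0], [0.002, -0.0, -1.0]]
contact_force: [-2.1, -0.1, 4.5]
grip_width: 0.724
finger_force: 66.5
```

Emit:
apply_moves --moves '[{"x": 0, "y": 0, "z": 0, "turn": 0}, {"x": 0, "y": 0, "z": 0, "turn": 0}, {"x": 0, "y": 0, "z": 0, "turn": 0}, {"x": 0, "y": 0, "z": 0, "turn": 0}, {"x": 0, "y": 0, "z": -0.02, "turn": 0}, {"x": 0, "y": 0, "z": -0.03, "turn": 0}, {"x": 0, "y": 0, "z": -0.03, "turn": 0}, {"x": 0, "y": 0, "z": -0.03, "turn": 0}, {"x": -0.03, "y": 0, "z": 0, "turn": 0}, {"x": -0.03, "y": -0.02, "z": 0, "turn": 0}, {"x": -0.03, "y": -0.02, "z": 0, "turn": 0}, {"x": -0.03, "y": -0.02, "z": 0, "turn": 0}]' --jaw -1

```text
time_s: 56.87
eef_pos: [555.0, 176.7, 220.9]
orientation: [[0.999, -0.049, 0.0], [-0.049, -0.999, 0.0], [0.0, -0.0, -1.0]]
contact_force: [0.5, 1.2, 0.2]
grip_width: 1.002
finger_force: 0.0
```

Emit:
apply_moves --moves '[{"x": -0.02, "y": -0.035, "z": 0, "turn": 0}, {"x": -0.02, "y": -0.035, "z": 0, "turn": 0}, {"x": -0.02, "y": -0.035, "z": 0, "turn": 0}, {"x": 0, "y": -0.035, "z": 0, "turn": 0}, {"x": 0, "y": -0.035, "z": 0, "turn": 0}, {"x": 0, "y": 0, "z": 0, "turn": 0}, {"x": 0, "y": 0, "z": 0, "turn": 0}, {"x": 0, "y": 0, "z": 0, "turn": 0}]'

```text
time_s: 57.53
eef_pos: [504.2, 354.1, 220.4]
orientation: [[0.999, -0.047, -0.001], [-0.047, -0.999, -0.001], [-0.001, 0.001, -1.0]]
contact_force: [1.1, -1.0, 0.3]
grip_width: 0.997
finger_force: 0.0
```

```bash
python3 -c "
from h import *
cans()"
```

```text
tcp chest [-165.1, 336.0] [504.2 354.1 220.4] 57.5333
scene deck 486 153.6 chest [13.6, -98.8] 67.2 [15.3, -97.8]
scene deck 520 153.8 chest [14.3, 0.9] 65.8 [15.4, 2.1]
scene deck 539 153.9 chest [13.8, 102.9] 65.3 [14.8, 103.1]
scene pull chest [-106.3, 15.1] 25
side deck 321 153.7 chest [14.4, 102.3] 68.2 [12.9, 100.5]
side deck 409 153.7 chest [12.2, 0.1] 66.0 [12.9, -0.8]
side deck 532 153.7 chest [14.3, -100.0] 64.9 [12.9, -101.1]
side pull chest [-106.6, -4.7] 63
```

View pics/scene_cans.png

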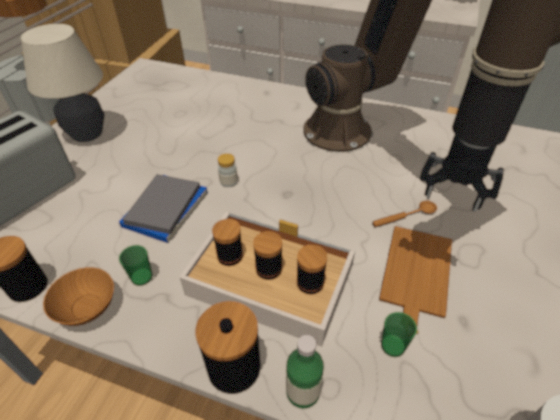

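The three canisters stand upright on the deck (lids at about (227,232), (267,245), (311,260)), the drawer is shut with its pull at (289,227), and the board, tumblers, spice jar and spoon are where they were. Handing in.

```bash
python3 -c "
from cell import r
print(r.sign_off())"
```

```text
the job is handed in; nothing more can be done
None
```

The job is handed in, with no verdict shown: three coasters lay flat in the drawer just before I shut it, and three canisters stand upright on the deck behind the lip, all in the order asked, at about 58 s of the 210 s allowed.

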